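# Kit the bars that match the sample from closed parts cases

### The arm

A 6-joint arm with a two-finger parallel gripper is mounted at the origin on the work surface. World frame = base frame: x ahead of the robot, y to its left, z up, the work surface at z = 0. Lengths are in m, angles in rad, forces in N, time in s.
With the tool pointing down it reaches from about 0.35 to 0.975 m from the base axis. Payload 4.9 kg.
Tool frame: the origin (TCP) lies at the very end of the fingers, on their centre line; the grasp point (between the pads) lies 19 mm behind it; z points along the fingers, x is the direction in which the jaws open and shut, and the axes are right-handed (so a half turn about z gives the same grasp; the last joint's range is limited). The gripper opens to 85 mm and grips with 20 to 120 N. Pads are 22 mm wide; open, the fingers measure 114 mm over their backs; the gripper's body (76 mm by 85 mm) begins 54 mm behind the grasp point. The pads swing forward as they close: fully open they stand 13 mm farther back than shut.
Start: joints at [1.122, 0.053, 1.613, -0, 1.476, -0.119], TCP at [0.202, 0.591, 0.231] pointing down, gripper open.
Joint ranges: [-3.01, 3.01], [-1.01, 2.22], [0.06, 2.58], [-1.02, 4.17], [0.09, 2.62], [-3.14, 3.14]. Speed limits (rad/s): [2.57, 2.57, 3.14, 3.14, 3.14, 3.14].

### API

Orientations are given as a rotation vector (axis times angle).
In Python, from station import ctrl, get_image, calibration, job gives the robot as it stands.
- The arm moves only by the tool jog_arm, never from a script. Its argument "deltas" is a list of rows, each a list of 3 entries, a list of its own where there are three numbers: the turn, a rotation vector about the tool's x, y, z in degrees, then the shift along the tool's x, y, z in m, then the finger opening in m, from 0 to 0.0854. In form: [[[ax, ay, az], [tx, ty, tz], gripper], ...]. A call has 1 to 12 rows; each row is the pose to reach, as a shift and turn from the pose commanded when the call began, along the tool's axes at that moment; what a row does not reach only later rows make up. A row lasts 1/12 s, in which the tool goes at most 41.7 mm and 7.16 degrees, less where a joint would pass 70% of its speed; a pose out of reach is approached as far as the arm can. A call with a gripper value outside its range is refused whole. The fingers move at their own pace and stop on an object; "squeeze" is the grip in N (left out, the last holds). Time passes only in rows, so rows that repeat a pose let the fingers close. It gives the time, the measured TCP pose, the force and the opening at its end, in the units of the state.
- ctrl.get_obs(): the state, without advancing time (a new reading comes with each control period).
- get_image(name): name is "side" or "top"; returns the picture (400x640x3 uint8, red, green, blue); there is no depth.
- calibration(name): a dict with "mtx" (3x3 intrinsics, pixels), "k1" (the pictures are not rectified: a ray, as slopes to the right and down, at radius r is drawn at 1 + k1 r^2 times it, then the intrinsics apply), "origin" and "rotation" of the camera in the world. Camera axes: x right, y up, looking along -z (the intrinsics and any distortion apply to the point x, -y, -z); pixel columns grow to the right and rows downward; lengths in m; the calibration is good to about 2 mm. A picture is of the moment at which its call begins. calibration takes no time and is no camera call.
- job.finish_job(): hands the job in, once; it reports no verdict.
The state is a dict: "t": time; "q": joint angles; "dq": joint speeds; "effort": joint torques, N m; "tool_pos": TCP position; "tool_rot": TCP orientation; "contact_force": force on the tool from outside, world axes, zero at the start; "wrist_torque": the same for the moment, N m; "opening": finger opening in m.
Only numpy, scipy, OpenCV 4.12 (cv2) and the standard library are available. Lean on these libraries where they do the work, as an engineer would, in place of code of your own. Each camera call takes 0.05 s, during which the arm holds its last target.

### The job

Open all three parts cases so that their lids stand open together and you can see what each holds. Find the case holding the same kind of piece as the sample in the green bay of the board, put every piece of that kind from it into the yellow tray, and leave the other pieces in their cases. Finish with all three lids shut, the tray flat on the bench, and the jar, tool holder and spanner left alone.

Things in the scene. Friction and masses are not known exactly. Their poses are not given: they have to be found in the camera images.
- case_1: grey case fixed to the bench, one of three alike: 130 (x) x 174 (y) x 65 mm high, walls and floor 5 mm, blue hinged lid. Origin: centre of underside; x points away from the robot to the hinge side. Holds one kind of bar, in a row along y (47 mm apart), lengths along x. Lid shut, its handle is a dark round bar along y, 11 mm thick, 74 mm between its posts, centre at x -35, y 0, z 106.5 mm
- lid_1 (a joint): blue lid of case_1, rad: 0 shut, grows as its near edge rises, 1.9 = stop, open and leaning back. Hinge line along the case's y at x 65, z 65.5 mm. Plate 130 x 174 x 6 mm; handle bar's axis 35 mm off its outer face, 30 mm from its free edge. No latch, 0.15 kg, free hinge: let go below 1.4 it falls shut; beyond 1.6 it falls open and stays
- case_2: grey case fixed to the bench, one of three alike: 130 (x) x 174 (y) x 65 mm high, walls and floor 5 mm, blue hinged lid. Origin: centre of underside; x points away from the robot to the hinge side. Holds one kind of bar, in a row along y (47 mm apart), lengths along x. Lid shut, its handle is a dark round bar along y, 11 mm thick, 74 mm between its posts, centre at x -35, y 0, z 106.5 mm
- lid_2 (a joint): blue lid of case_2, rad: 0 shut, grows as its near edge rises, 1.9 = stop, open and leaning back. Hinge line along the case's y at x 65, z 65.5 mm. Plate 130 x 174 x 6 mm; handle bar's axis 35 mm off its outer face, 30 mm from its free edge. No latch, 0.15 kg, free hinge: let go below 1.4 it falls shut; beyond 1.6 it falls open and stays
- case_3: grey case fixed to the bench, one of three alike: 130 (x) x 174 (y) x 65 mm high, walls and floor 5 mm, blue hinged lid. Origin: centre of underside; x points away from the robot to the hinge side. Holds one kind of bar, in a row along y (47 mm apart), lengths along x. Lid shut, its handle is a dark round bar along y, 11 mm thick, 74 mm between its posts, centre at x -35, y 0, z 106.5 mm
- lid_3 (a joint): blue lid of case_3, rad: 0 shut, grows as its near edge rises, 1.9 = stop, open and leaning back. Hinge line along the case's y at x 65, z 65.5 mm. Plate 130 x 174 x 6 mm; handle bar's axis 35 mm off its outer face, 30 mm from its free edge. No latch, 0.15 kg, free hinge: let go below 1.4 it falls shut; beyond 1.6 it falls open and stays
- tray: yellow open tray, loose on the bench, 0.7 kg, outside 130 mm (x) x 170 mm (y) x 24 mm high, walls and floor 4 mm. Origin: centre of its underside; z up
- green_bay (a point): centre of the green bay on a plywood sample board (100 x 260 x 12 mm, fixed on the bench beyond the cases) that has three bays in a row 85 mm apart, one green and two grey, with one sample piece in each. The point lies on the board's surface; the sample piece in this bay shows the kind wanted for this job
- sample_copper_c (a point): centre of the sample: copper-coloured plain bar, 70 x 20 x 30 mm, fixed in one bay of the board; not to be moved
- sample_alu_c (a point): centre of the sample: pale aluminium bar with three dark round holes on top and sides, 70 x 20 x 30 mm, fixed in one bay of the board; not to be moved
- sample_step_c (a point): centre of the sample: black stepped block (18 mm high along its whole length, 30 mm high over the 42 mm at its own -x end), 70 x 20 x 30 mm, fixed in one bay of the board; not to be moved
- copper_1_c (a point): centre (half-way up) of a loose copper-coloured plain bar, 70 mm long (its x) x 20 mm wide (its y) x 30 mm high (its z), about 0.35 kg; it starts in a closed case with its own kind; may be absent (None)
- copper_2_c (a point): centre (half-way up) of a loose copper-coloured plain bar, 70 mm long (its x) x 20 mm wide (its y) x 30 mm high (its z), about 0.35 kg; it starts in a closed case with its own kind; may be absent (None)
- copper_3_c (a point): centre (half-way up) of a loose copper-coloured plain bar, 70 mm long (its x) x 20 mm wide (its y) x 30 mm high (its z), about 0.35 kg; it starts in a closed case with its own kind; may be absent (None)
- alu_1_c (a point): centre (half-way up) of a loose pale aluminium bar with three dark round holes on top and sides, 70 mm long (its x) x 20 mm wide (its y) x 30 mm high (its z), about 0.12 kg; it starts in a closed case with its own kind; may be absent (None)
- alu_2_c (a point): centre (half-way up) of a loose pale aluminium bar with three dark round holes on top and sides, 70 mm long (its x) x 20 mm wide (its y) x 30 mm high (its z), about 0.12 kg; it starts in a closed case with its own kind; may be absent (None)
- alu_3_c (a point): centre (half-way up) of a loose pale aluminium bar with three dark round holes on top and sides, 70 mm long (its x) x 20 mm wide (its y) x 30 mm high (its z), about 0.12 kg; it starts in a closed case with its own kind; may be absent (None)
- step_1_c (a point): centre (half-way up) of a loose black stepped block (18 mm high along its whole length, 30 mm high over the 42 mm at its own -x end), 70 mm long (its x) x 20 mm wide (its y) x 30 mm high (its z), about 0.28 kg; it starts in a closed case with its own kind; may be absent (None)
- step_2_c (a point): centre (half-way up) of a loose black stepped block (18 mm high along its whole length, 30 mm high over the 42 mm at its own -x end), 70 mm long (its x) x 20 mm wide (its y) x 30 mm high (its z), about 0.28 kg; it starts in a closed case with its own kind; may be absent (None)
- step_3_c (a point): centre (half-way up) of a loose black stepped block (18 mm high along its whole length, 30 mm high over the 42 mm at its own -x end), 70 mm long (its x) x 20 mm wide (its y) x 30 mm high (its z), about 0.28 kg; it starts in a closed case with its own kind; may be absent (None)
- jar: bystander: white jar with red cap, 70 mm dia., 110 mm high; origin at the centre of its foot
- holder: bystander: dark steel cone tool holder, 68 mm dia., 130 mm high, standing; origin at the centre of its foot
- spanner: bystander: open spanner 190 mm long lying on the bench

How it is judged:
By the outcome, as a careful person would: the job done as asked, in the order asked, and still so for the second after the job is handed in, with the robot touching nothing.
Of copper_1, copper_2, copper_3 only 2 to 3 are there at a start; the rules pass over those that are not, and their reading is None.
Of alu_1, alu_2, alu_3 only 2 to 3 are there at a start; the rules pass over those that are not, and their reading is None.
Of step_1, step_2, step_3 only 2 to 3 are there at a start; the rules pass over those that are not, and their reading is None.
At some moment in a run one of tray may be knocked a few centimetres aside while the robot is not near it.
Once in a run the grip may slacken for a moment while it holds something.
It also fails if it takes over 208 s, if anything falls off the work surface, if the arm or the gripper's body presses on something with over 40 N, if the wrist force passes 120 N, or if a joint passes its speed limit or range.

## Working session

There is one attempt and no reset: what is moved stays moved. The work goes in short steps, Python scripts to look and compute and a tool call to move; the robot and the scene stay as the last step left them, time stands still between calls to the robot, and variables do not carry over. Pictures are saved under pics/ and viewed, and the job is handed in when it is done.

Besides the shell and the picture viewer there is one more tool, called by a JSON object that holds its "method" and its "body", one argument or row to a line. jog_arm: Moves the arm, as the interface text tells. Its arguments: {"type":"object","properties":{"deltas":{"type":"array","items":{"type":"array"}},"squeeze":{"type":"number"}},"required":["deltas"]}

```bash
ls; mkdir -p pics
python3 - <<'E'
from station import ctrl,get_image,calibration,job
import cv2
print(ctrl.get_obs())
for n in("side","top"):
    print(n,calibration(n))
    cv2.imwrite(f"pics/{n}0.png",get_image(n)[:,:,::-1])
E
```

```text
pics
{'t': 0.0, 'q': array([ 1.12199378e+00,  5.33899235e-02,  1.61424934e+00, -2.09875812e-05,
        1.47599445e+00, -1.19010435e-01]), 'dq': array([-0.0005019 , -0.00104416,  0.00168685,  0.00014886,  0.00066079,
       -0.0006663 ]), 'effort': array([-1.66911414e-03, -3.93698430e+01, -3.70160973e+01, -3.61849980e-04,
        7.31302847e-03,  1.29316536e-06]), 'tool_pos': array([0.20215172, 0.59076731, 0.23006919]), 'tool_rot': array([ 2.55514168,  1.82608006, -0.00279464]), 'contact_force': array([-0.24647686, -0.59279498,  0.39469012]), 'wrist_torque': array([-0.01561232, -0.02281738,  0.01061896]), 'opening': 0.08568331689400999}
side {'mtx': array([[510.98439195,   0.        , 318.34595133],
       [  0.        , 510.98439195, 202.61601169],
       [  0.        ,   0.        ,   1.        ]]), 'k1': -0.015584397456484544, 'origin': array([ 0.38162095, -1.02420908,  0.67722214]), 'rotation': array([ 1.0437317 , -0.08463453, -0.12641678])}
top {'mtx': array([[370.42732892,   0.        , 319.96841136],
       [  0.        , 370.42732892, 198.96980848],
       [  0.        ,   0.        ,   1.        ]]), 'k1': -0.02169127872035383, 'origin': array([0.43617323, 0.00750517, 1.14790369]), 'rotation': array([ 0.06074166, -0.07853728, -1.59960233])}
```

View pics/side0.png

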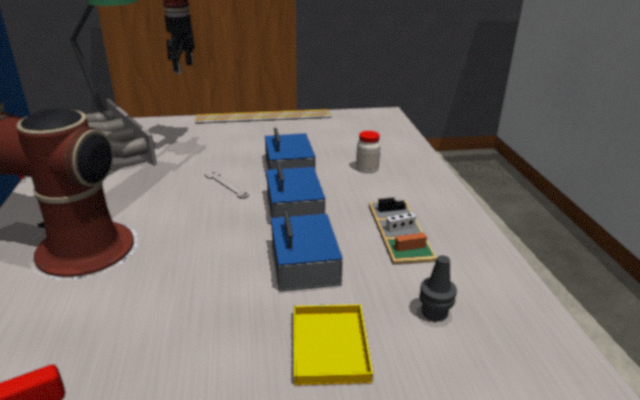

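View pics/top0.png

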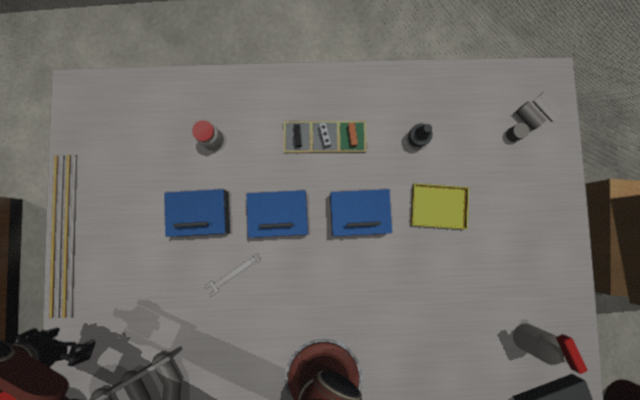

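The side view shows the copper bar in the green bay at (410,241). The top view shows the three cases at about (196,213), (277,214) and (361,212), and the tray at (439,206). Next I'll measure them.

```bash
cat > h.py <<'E'
import numpy as np, cv2
from scipy.spatial.transform import Rotation as R
from station import ctrl,get_image,calibration,job
def ray(n,px):
    c=calibration(n);K=c["mtx"];px=np.atleast_2d(np.asarray(px,float))
    d=cv2.undistortPoints(px.reshape(-1,1,2),K,np.array([c["k1"],0,0,0,0.])).reshape(-1,2)
    v=np.c_[d[:,0],-d[:,1],-np.ones(len(d))]
    return c["origin"],R.from_rotvec(c["rotation"]).apply(v)
def plane(n,px,z):
    o,v=ray(n,px);return o+v*((z-o[2])/v[:,2])[:,None]
def proj(n,P):
    c=calibration(n);p=R.from_rotvec(c["rotation"]).inv().apply(np.atleast_2d(P)-c["origin"])
    s=np.c_[p[:,0]/-p[:,2],-p[:,1]/-p[:,2]];s=s*(1+c["k1"]*(s**2).sum(1))[:,None]
    return s@c["mtx"][:2,:2].T+c["mtx"][:2,2]
def blobs(mask,amin=60):
    cs,_=cv2.findContours(mask.astype(np.uint8),cv2.RETR_EXTERNAL,cv2.CHAIN_APPROX_NONE)
    return [c.reshape(-1,2) for c in cs if cv2.contourArea(c)>amin]
def snap(n,name,box=None,s=1):
    im=get_image(n); o=im[:,:,::-1]
    if box: o=o[box[1]:box[3],box[0]:box[2]]
    cv2.imwrite("pics/"+name+".png",cv2.resize(o,None,fx=s,fy=s,interpolation=cv2.INTER_CUBIC))
    return im
def rect(n,c,z):
    P=plane(n,c,z); r=cv2.minAreaRect((P[:,:2]*1000).astype(np.float32)); return r
def st():
    o=ctrl.get_obs(); m=R.from_rotvec(o["tool_rot"]).as_matrix()
    print("t",round(o["t"],2),"pos",o["tool_pos"].round(4),"R",m.round(3).tolist(),"F",o["contact_force"].round(1),"op",round(o["opening"],4))
    return o,m
E
python3 - <<'E'
from h import *
t=cv2.imread("pics/top0.png");s=cv2.imread("pics/side0.png")
for n,im in(("top",t),("side",s)):
    hsv=cv2.cvtColor(im,cv2.COLOR_BGR2HSV);H,S,V=cv2.split(hsv)
    print(n)
    for nm,m,z in(("lid",(H>100)&(H<125)&(S>130)&(V>60),.0715),("tray",(H>22)&(H<35)&(S>130),.024),("cop",(H>3)&(H<18)&(S>130),.04),("green",(H>45)&(H<85)&(S>80),.012)):
        for c in blobs(m,20):
            if nm=="lid":m2=cv2.morphologyEx(m.astype(np.uint8),cv2.MORPH_OPEN,np.ones((3,3)))
            r=rect(n,c,z)
            print(nm,np.round(r[0],1),np.round(r[1],1),round(r[2],1),c.mean(0).round())
st()
E
```

```text
top
lid [492.6 121.4] [125.4 170. ] 1.3 [277. 214.]
lid [ 488.9 -122.6] [125.5 170.8] 1.1 [360. 212.]
lid [502.2 359.1] [125.7 171.2] 1.7 [194. 213.]
tray [ 502.8 -371.4] [170.3 125.3] 84.3 [442. 206.]
cop [5.000e-01 8.952e+02] [122.8  35.3] 64.1 [ 16. 390.]
cop [172.  938.9] [52.2 15.1] 1.8 [  3. 331.]
cop [260.6 940.3] [55.9 18.2] 2.0 [  3. 300.]
cop [309.7 942.1] [50.4 18.2] 2.1 [  4. 283.]
cop [ 728.9 -110.6] [67.3 17.7] 6.4 [352. 134.]
green [ 731.6 -111.7] [66.  77.2] 87.9 [352. 137.]
side
lid [ 486.6 -128.2] [127.8 178.3] 0.8 [300. 238.]
lid [490.  114.5] [127.6 182.3] 0.7 [291. 184.]
lid [498.4 347.5] [127.6 174.3] 1.2 [286. 147.]
tray [ 502.  -384.9] [184.2 129. ] 84.1 [330. 345.]
cop [ 724.2 -129.6] [81.2 52.2] 5.2 [410. 241.]
cop [-7.1 14.8] [194.3 352.1] 19.7 [ 78. 226.]
cop [1069.5   50.1] [230.7 755.1] 0.8 [541. 192.]
cop [-221.4  507. ] [260.3 702.5] 20.2 [ 45. 162.]
cop [ -17.4 2051.8] [2596.2 1442.7] 84.5 [204.  55.]
green [ 730.2 -114.2] [67.3 83.9] 87.9 [408. 251.]
green [-658.7 3486.5] [248.1 388.4] 83.6 [111.   2.]
t 0.1 pos [0.2022 0.5908 0.2302] R [[0.324, 0.946, -0.001], [0.946, -0.324, -0.002], [-0.002, -0.0, -1.0]] F [-0.8  0.   0.3] op 0.0853
```

Run:
```python
from h import *
t=cv2.imread("pics/top0.png");s=cv2.imread("pics/side0.png")
for n,im in(("top",t),("side",s)):
    V=im.max(2).astype(int); B=im[:,:,0].astype(int)
    m=(V<75)
    for c in blobs(m,15):
        r=rect(n,c,.1065)
        if 300<r[0][0]<800 and abs(r[0][1])<500: print(n,"dark",np.round(r[0],1),np.round(r[1],1),round(r[2],1),c.mean(0).round(),c.min(0),c.max(0))
print(plane("top",[[205,130]],.11))
# predicted handle pixel from lid centres
for cx,cy,a in((.489,-.1225,1.1),(.4925,.1213,1.3),(.502,.359,1.6)):
    a=np.radians(a);d=np.array([np.cos(a),np.sin(a)])
    e=np.array([-d[1],d[0]])
    b=np.array([cx,cy])-.035*d
    print(b, proj("top",[[*(b+k*e),.112] for k in(-.04,.04)]).round(1).tolist(),proj("side",[[*(b+k*e),.1065] for k in(-.04,.04)]).round(1).tolist())
cv2.imwrite("pics/c0.png",np.vstack([cv2.resize(t[180:245,150:410],(780,195)),cv2.resize(s[120:300,250:355],(420,400),interpolation=2)[:, :].copy() if 0 else cv2.copyMakeBorder(cv2.resize(s[120:300,250:355],(222,380)),0,0,0,558,0)]))
```

```text
top dark [456.7 121.2] [12.4 92.7] 0.8 [275. 226.] [259 223] [292 228]
top dark [ 452.1 -121.6] [12.8 96.4] 1.0 [362. 225.] [345 222] [379 227]
top dark [465.5 359.3] [14.8 98.3] 1.5 [191. 225.] [173 222] [208 228]
top dark [479.5 -32.7] [112.8   5.6] 1.3 [330. 216.] [329 196] [332 236]
top dark [462.6 301.7] [ 96.7 192.8] 42.3 [212. 225.] [174 190] [229 238]
top dark [ 500.9 -263.6] [  4.5 107.8] 84.1 [411. 206.] [410 187] [413 225]
top dark [697.7 293.1] [41.1 62.2] 34.3 [212. 142.] [201 133] [222 151]
top dark [703.6 -15.5] [61.1 19.3] 25.3 [322. 139.] [318 128] [329 148]
top dark [703.2 -93.2] [64.6 21.1] 21.4 [349. 139.] [346 126] [356 148]
top dark [ 702.6 -295.7] [59.  88.1] 42.9 [419. 136.] [405 124] [431 150]
top dark [711.4  54.7] [22.9 70.3] 88.7 [297. 136.] [293 124] [301 148]
side dark [ 694.3 -365.7] [178.   57.1] 65.5 [437. 291.] [417 258] [454 321]
side dark [ 654.7 -231.4] [34.5  9. ] 78.1 [396. 245.] [393 240] [398 250]
side dark [ 476.9 -256.4] [125.  161.7] 0.8 [301. 269.] [271 238] [341 290]
side dark [685.8 -75.9] [67.1 54.1] 2.4 [390. 205.] [377 198] [405 211]
side dark [479.9 -87.3] [123.8 254.4] 1.0 [290. 213.] [267 187] [323 248]
side dark [489.2 141.2] [125.5 238.4] 2.9 [284. 167.] [265 149] [314 190]
side dark [461.4 307.6] [120.8  11.3] 86.0 [276. 142.] [274 133] [278 150]
[[0.73549661 0.31700443 0.11      ]]
[ 0.45400645 -0.12317191] [[377.1, 223.3], [348.5, 224.7]] [[289.9, 233.1], [285.6, 212.8]]
[0.45750901 0.12050594] [[289.9, 224.6], [261.2, 226.1]] [[281.6, 178.1], [278.4, 163.9]]
[0.46701365 0.35802274] [[204.6, 223.7], [176.0, 225.3]] [[278.1, 139.6], [275.3, 129.1]]
```

View pics/c0.png

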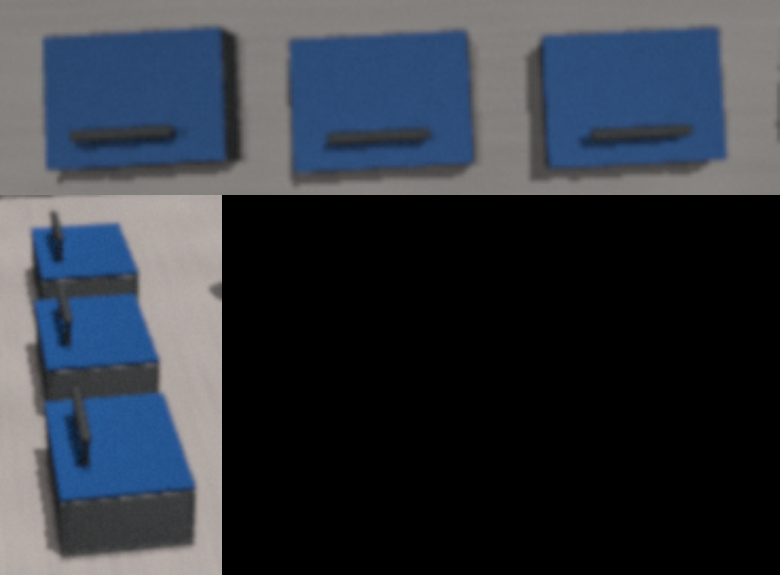

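{"method": "jog_arm", "body": {
  "deltas": [
    [[0,0,69.5],[-0.134,0.325,-0.02],0.085],
    [[0,0,69.5],[-0.134,0.325,-0.02],0.085],
    [[0,0,69.5],[-0.134,0.325,-0.02],0.085],
    [[0,0,69.5],[-0.134,0.325,-0.02],0.085],
    [[0,0,69.5],[-0.134,0.325,-0.02],0.085],
    [[0,0,69.5],[-0.134,0.325,-0.02],0.085],
    [[0,0,69.5],[-0.134,0.325,-0.02],0.085],
    [[0,0,69.5],[-0.134,0.325,-0.02],0.085],
    [[0,0,69.5],[-0.134,0.325,-0.02],0.085],
    [[0,0,69.5],[-0.134,0.325,-0.02],0.085],
    [[0,0,69.5],[-0.134,0.325,-0.02],0.085],
    [[0,0,69.5],[-0.134,0.325,-0.02],0.085]
  ]
}}

```text
t: 1.1
tool_pos: [0.4663, 0.359, 0.2507]
tool_rot: [3.141, 0.047, -0.002]
contact_force: [-1.1, -0.5, -0.8]
opening: 0.0849
```

{"method": "jog_arm", "body": {
  "deltas": [
    [[0,0,0],[0,0,0.04],0.06],
    [[0,0,0],[0,0,0.08],0.05],
    [[0,0,0],[0,0,0.12],0.05],
    [[0,0,0],[0,0,0.15],0.05],
    [[0,0,0],[0,0,0.163],0.05],
    [[0,0,0],[0,0,0.163],0.05],
    [[0,0,0],[0,0,0.163],0.0],
    [[0,0,0],[0,0,0.163],0.0],
    [[0,0,0],[0,0,0.163],0.0],
    [[0,0,0],[0,0,0.163],0.0],
    [[0,0,0],[0,0,0.163],0.0],
    [[0,0,0],[0,0,0.163],0.0]
  ],
  "squeeze": 25
}}

```text
t: 2.1
tool_pos: [0.4686, 0.3605, 0.0916]
tool_rot: [-3.138, -0.044, -0.008]
contact_force: [0.9, 0.5, 7.8]
opening: 0.0101
```

```bash
cat > arc.py <<'E'
import numpy as np
def bar(th): 
    p=np.radians(157.7)-th; return np.array([100+108.08*np.cos(p),108.08*np.sin(p)-41])
def rows(ths,a0,tilts,start):
    b=bar(start);out=[]
    # tool axes: x=world x, z=-up when tilt a0
    for th,a in zip(ths,tilts):
        d=bar(th)-b; s,c=np.sin(np.radians(a)),np.cos(np.radians(a)); s0,c0=np.sin(np.radians(a0)),np.cos(np.radians(a0))
        d=d-19*np.array([s,c])+19*np.array([s0,c0])
        # into tool axes tilted a0: up'=(s0,c0), x'=(c0,-s0)
        x=d@[c0,-s0]; z=-d@[s0,c0]
        out.append([[0,round(-(a-a0),1),0],[round(x/1000,4),0,round(z/1000,4)],0.0])
    return out
E
python3 - <<'E'
from arc import *
n=np.linspace(0,1.05,13)[1:]
print(rows(n,0,n*0,0))
n=np.append(np.linspace(1.05,1.87,11)[1:],[1.87,1.87])
print(rows(n,0,np.append(np.linspace(0,15,11)[1:],[15,15]),1.05))
E
```

```text
[[[0, np.float64(-0.0), 0], [np.float64(0.004), 0, np.float64(-0.0086)], 0.0], [[0, np.float64(-0.0), 0], [np.float64(0.0087), 0, np.float64(-0.0168)], 0.0], [[0, np.float64(-0.0), 0], [np.float64(0.0141), 0, np.float64(-0.0245)], 0.0], [[0, np.float64(-0.0), 0], [np.float64(0.0201), 0, np.float64(-0.0318)], 0.0], [[0, np.float64(-0.0), 0], [np.float64(0.0268), 0, np.float64(-0.0385)], 0.0], [[0, np.float64(-0.0), 0], [np.float64(0.034), 0, np.float64(-0.0446)], 0.0], [[0, np.float64(-0.0), 0], [np.float64(0.0418), 0, np.float64(-0.05)], 0.0], [[0, np.float64(-0.0), 0], [np.float64(0.0499), 0, np.float64(-0.0548)], 0.0], [[0, np.float64(-0.0), 0], [np.float64(0.0585), 0, np.float64(-0.0588)], 0.0], [[0, np.float64(-0.0), 0], [np.float64(0.0674), 0, np.float64(-0.062)], 0.0], [[0, np.float64(-0.0), 0], [np.float64(0.0765), 0, np.float64(-0.0645)], 0.0], [[0, np.float64(-0.0), 0], [np.float64(0.0858), 0, np.float64(-0.0661)], 0.0]]
[[[0, np.float64(-1.5), 0], [np.float64(0.0083), 0, np.float64(-0.0008)], 0.0], [[0, np.float64(-3.0), 0], [np.float64(0.0167), 0, np.float64(-0.0009)], 0.0], [[0, np.float64(-4.5), 0], [np.float64(0.025), 0, np.float64(-0.0003)], 0.0], [[0, np.float64(-6.0), 0], [np.float64(0.0333), 0, np.float64(0.001)], 0.0], [[0, np.float64(-7.5), 0], [np.float64(0.0414), 0, np.float64(0.0031)], 0.0], [[0, np.float64(-9.0), 0], [np.float64(0.0493), 0, np.float64(0.0058)], 0.0], [[0, np.float64(-10.5), 0], [np.float64(0.057), 0, np.float64(0.0092)], 0.0], [[0, np.float64(-12.0), 0], [np.float64(0.0643), 0, np.float64(0.0132)], 0.0], [[0, np.float64(-13.5), 0], [np.float64(0.0713), 0, np.float64(0.0178)], 0.0], [[0, np.float64(-15.0), 0], [np.float64(0.0779), 0, np.float64(0.023)], 0.0], [[0, np.float64(-15.0), 0], [np.float64(0.0779), 0, np.float64(0.023)], 0.0], [[0, np.float64(-15.0), 0], [np.float64(0.0779), 0, np.float64(0.023)], 0.0]]
```

{"method": "jog_arm", "body": {
  "deltas": [
    [[0,0,0],[0.004,0,-0.009],0],
    [[0,0,0],[0.009,0,-0.017],0],
    [[0,0,0],[0.014,0,-0.0245],0],
    [[0,0,0],[0.02,0,-0.032],0],
    [[0,0,0],[0.027,0,-0.0385],0],
    [[0,0,0],[0.034,0,-0.0445],0],
    [[0,0,0],[0.042,0,-0.05],0],
    [[0,0,0],[0.05,0,-0.055],0],
    [[0,0,0],[0.0585,0,-0.059],0],
    [[0,0,0],[0.0675,0,-0.062],0],
    [[0,0,0],[0.0765,0,-0.0645],0],
    [[0,0,0],[0.086,0,-0.066],0]
  ]
}}

```text
t: 3.1
tool_pos: [0.5525, 0.3631, 0.1568]
tool_rot: [-3.138, -0.045, 0.0]
contact_force: [-1.1, 4.1, 1.5]
opening: 0.0097
```

{"method": "jog_arm", "body": {
  "deltas": [
    [[0,-1.5,0],[0.0085,0,-0.001],0],
    [[0,-3,0],[0.0165,0,-0.001],0],
    [[0,-4.5,0],[0.025,0,0],0],
    [[0,-6,0],[0.0335,0,0.001],0],
    [[0,-7.5,0],[0.0415,0,0.003],0],
    [[0,-9,0],[0.0495,0,0.006],0],
    [[0,-10.5,0],[0.057,0,0.009],0],
    [[0,-12,0],[0.0645,0,0.013],0],
    [[0,-13.5,0],[0.0715,0,0.018],0],
    [[0,-15,0],[0.078,0,0.023],0],
    [[0,-15,0],[0.078,0,0.023],0],
    [[0,-15,0],[0.078,0,0.023],0]
  ]
}}

```text
t: 4.1
tool_pos: [0.6298, 0.3654, 0.1346]
tool_rot: [3.113, 0.045, -0.416]
contact_force: [-4.7, 3.7, 10.5]
opening: 0.0089
```

Run:
```python
from h import *
a=snap("side","s1",(220,60,420,220),2);b=snap("top","t1",(100,60,400,260),2)
x=cv2.imread("pics/s1.png");y=cv2.imread("pics/t1.png")
x=cv2.copyMakeBorder(x,0,80,0,0,0);cv2.imwrite("pics/st1.png",cv2.resize(np.hstack([x,y]),(800,320)))
```

```text
(no output)
```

View pics/st1.png

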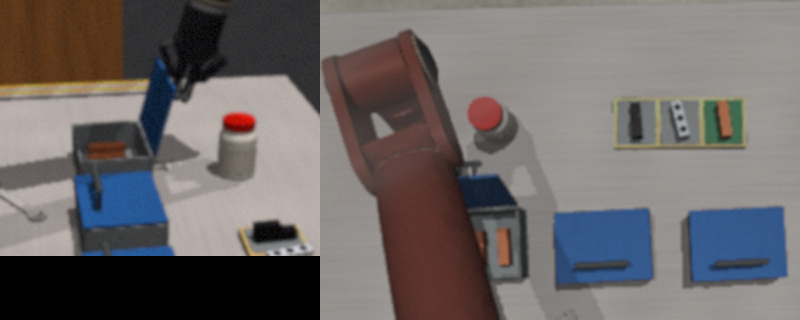

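The lid stands open (side, lid at (155,105) of the crop) and copper bars are visible in case 3. Now I'll release it and withdraw.

{"method": "jog_arm", "body": {
  "deltas": [
    [[0,0,0],[0,0,0],0.028],
    [[0,0,0],[0,0,0],0.028],
    [[0,0,0],[0,0,0],0.028],
    [[0,0,0],[0,0,-0.02],0.028],
    [[0,0,0],[0,0,-0.05],0.028],
    [[0,0,0],[0,0,-0.085],0.028],
    [[0,0,0],[0,0,-0.12],0.028],
    [[0,0,0],[0,0,-0.14],0.028],
    [[0,0,0],[0,0,-0.14],0.028]
  ]
}}

```text
t: 4.95
tool_pos: [0.6694, 0.3649, 0.2734]
tool_rot: [3.116, 0.043, -0.395]
contact_force: [-0.1, -0.8, 0.9]
opening: 0.028
```

Run:
```python
from h import *
o,m=st()
# to above B
tgt=np.array([.457,.121,.26])
Rt=m@R.from_rotvec([0,np.radians(15),0]).as_matrix()
print(np.degrees(np.arctan2(Rt[1,0],Rt[0,0])), Rt.round(3).tolist())
print(m.T@(tgt-o["tool_pos"]))
snap("side","s2",(220,60,420,220),3)
```

```text
t 4.95 pos [0.6694 0.3649 0.2734] R [[0.968, 0.027, -0.25], [0.027, -1.0, -0.004], [-0.25, -0.003, -0.968]] F [-0.1 -0.8  0.9] op 0.028
1.5518006858381879 [[1.0, 0.027, 0.01], [0.027, -1.0, 0.003], [0.01, -0.003, -1.0]]
[-0.20881187  0.23811976  0.06697966]
```

View pics/s2.png

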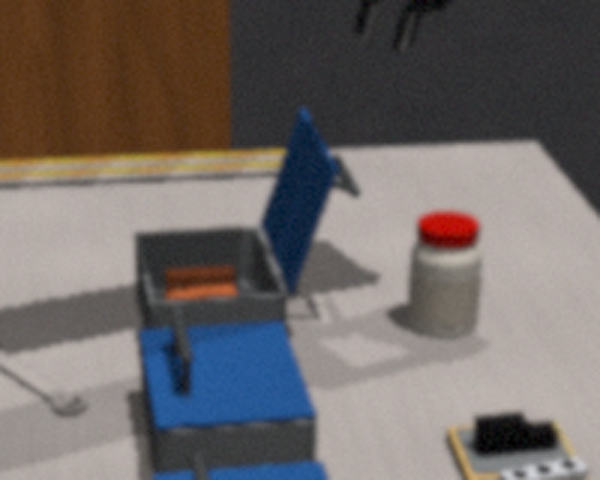

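Lid 3 rests leaning open. Next is case 2.

{"method": "jog_arm", "body": {
  "deltas": [
    [[0,15,0],[-0.208,0.238,0.067],0.05],
    [[0,15,0],[-0.208,0.238,0.067],0.05],
    [[0,15,0],[-0.208,0.238,0.067],0.05],
    [[0,15,0],[-0.208,0.238,0.067],0.05],
    [[0,15,0],[-0.208,0.238,0.067],0.05],
    [[0,15,0],[-0.208,0.238,0.067],0.05],
    [[0,15,0],[-0.208,0.238,0.067],0.05],
    [[0,15,0],[-0.208,0.238,0.067],0.05],
    [[0,15,0],[-0.208,0.238,0.067],0.05],
    [[0,15,0],[-0.198,0.238,0.106],0.05],
    [[0,15,0],[-0.188,0.238,0.145],0.05],
    [[0,15,0],[-0.178,0.238,0.184],0.05]
  ]
}}

```text
t: 6.0
tool_pos: [0.4529, 0.1205, 0.1325]
tool_rot: [3.141, 0.043, 0.0]
contact_force: [0.4, 0.2, -0.4]
opening: 0.0503
```

Run:
```python
from h import *
o,m=st(); print(m.T@(np.array([.458,.121,.089])-o["tool_pos"]))
```

```text
t 6.0 pos [0.4529 0.1205 0.1325] R [[1.0, 0.028, 0.0], [0.028, -1.0, -0.0], [0.0, 0.0, -1.0]] F [ 0.4  0.2 -0.4] op 0.0503
[ 0.00514811 -0.00041726  0.04347906]
```

{"method": "jog_arm", "body": {
  "deltas": [
    [[0,0,0],[0.004,0,0.02],0.05],
    [[0,0,0],[0.005,0,0.04],0.05],
    [[0,0,0],[0.005,0,0.043],0.05],
    [[0,0,0],[0.005,0,0.043],0.05]
  ]
}}

```text
t: 6.33
tool_pos: [0.4563, 0.1207, 0.0888]
tool_rot: [3.141, 0.044, -0.01]
contact_force: [-0.6, 0.1, 1.0]
opening: 0.0504
```

Close for 4 rows, then start the lift arc.

{"method": "jog_arm", "body": {
  "deltas": [
    [[0,0,0],[0.001,0,0],0],
    [[0,0,0],[0.001,0,0],0],
    [[0,0,0],[0.001,0,0],0],
    [[0,0,0],[0.001,0,0],0],
    [[0,0,0],[0.001,0,0],0]
  ]
}}

```text
t: 6.75
tool_pos: [0.4592, 0.1211, 0.0935]
tool_rot: [3.141, 0.044, -0.003]
contact_force: [-7.0, 0.4, 6.9]
opening: 0.0102
```

{"method": "jog_arm", "body": {
  "deltas": [
    [[0,0,0],[0.004,0,-0.009],0],
    [[0,0,0],[0.009,0,-0.017],0],
    [[0,0,0],[0.014,0,-0.0245],0],
    [[0,0,0],[0.02,0,-0.032],0],
    [[0,0,0],[0.027,0,-0.0385],0],
    [[0,0,0],[0.034,0,-0.0445],0],
    [[0,0,0],[0.042,0,-0.05],0],
    [[0,0,0],[0.05,0,-0.055],0],
    [[0,0,0],[0.0585,0,-0.059],0],
    [[0,0,0],[0.0675,0,-0.062],0],
    [[0,0,0],[0.0765,0,-0.0645],0],
    [[0,0,0],[0.086,0,-0.066],0]
  ]
}}

```text
t: 7.75
tool_pos: [0.5471, 0.1234, 0.1596]
tool_rot: [3.141, 0.044, 0.003]
contact_force: [-3.5, -1.0, 5.5]
opening: 0.0097
```

{"method": "jog_arm", "body": {
  "deltas": [
    [[0,-1.5,0],[0.0085,0,-0.001],0],
    [[0,-3,0],[0.0165,0,-0.001],0],
    [[0,-4.5,0],[0.025,0,0],0],
    [[0,-6,0],[0.0335,0,0.001],0],
    [[0,-7.5,0],[0.0415,0,0.003],0],
    [[0,-9,0],[0.0495,0,0.006],0],
    [[0,-10.5,0],[0.057,0,0.009],0],
    [[0,-12,0],[0.0645,0,0.013],0],
    [[0,-13.5,0],[0.0715,0,0.018],0],
    [[0,-15,0],[0.078,0,0.023],0],
    [[0,-15,0],[0.078,0,0.023],0],
    [[0,-15,0],[0.078,0,0.023],0]
  ]
}}

```text
t: 8.75
tool_pos: [0.6254, 0.1254, 0.135]
tool_rot: [3.111, 0.043, -0.408]
contact_force: [-0.2, -1.8, 4.6]
opening: 0.0094
```

{"method": "jog_arm", "body": {
  "deltas": [
    [[0,0,0],[0,0,0],0.028],
    [[0,0,0],[0,0,0],0.028],
    [[0,0,0],[0,0,0],0.028],
    [[0,0,0],[0,0,-0.02],0.028],
    [[0,0,0],[0,0,-0.05],0.028],
    [[0,0,0],[0,0,-0.085],0.028],
    [[0,0,0],[0,0,-0.12],0.028],
    [[0,0,0],[0,0,-0.14],0.028],
    [[0,0,0],[0,0,-0.14],0.028]
  ]
}}

```text
t: 9.5
tool_pos: [0.6627, 0.1269, 0.2763]
tool_rot: [3.114, 0.044, -0.393]
contact_force: [-0.1, -1.1, 1.7]
opening: 0.0281
```

Run:
```python
from h import *
o,m=st()
print(m.T@(np.array([.455,-.1225,.26])-o["tool_pos"]),m.T@(np.array([.455,-.1225,.135])-o["tool_pos"]))
snap("side","s3",(220,60,460,300),2.5)
```

```text
t 9.5 pos [0.6627 0.1269 0.2763] R [[0.968, 0.028, -0.248], [0.027, -1.0, -0.006], [-0.249, -0.001, -0.969]] F [-0.1 -1.1  1.7] op 0.0281
[-0.20387357  0.24345987  0.06900236] [-0.17280312  0.24354498  0.19007928]
```

View pics/s3.png

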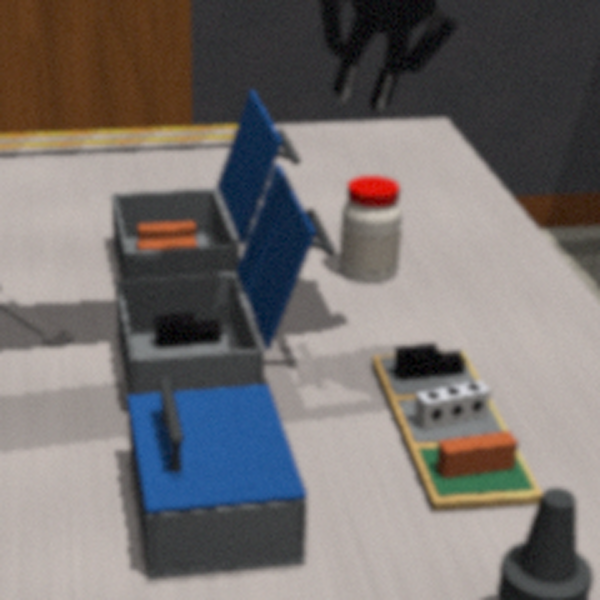

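Lids 2 and 3 are open, showing black stepped blocks in case 2 and copper in case 3. Now case 1.

{"method": "jog_arm", "body": {
  "deltas": [
    [[0,15,0],[-0.204,0.243,0.069],0.05],
    [[0,15,0],[-0.204,0.243,0.069],0.05],
    [[0,15,0],[-0.204,0.243,0.069],0.05],
    [[0,15,0],[-0.204,0.243,0.069],0.05],
    [[0,15,0],[-0.204,0.243,0.069],0.05],
    [[0,15,0],[-0.204,0.243,0.069],0.05],
    [[0,15,0],[-0.204,0.243,0.069],0.05],
    [[0,15,0],[-0.204,0.243,0.069],0.05],
    [[0,15,0],[-0.204,0.243,0.069],0.05],
    [[0,15,0],[-0.194,0.243,0.108],0.05],
    [[0,15,0],[-0.184,0.243,0.147],0.05],
    [[0,15,0],[-0.173,0.243,0.184],0.05]
  ]
}}

```text
t: 10.55
tool_pos: [0.4509, -0.1218, 0.1341]
tool_rot: [-3.141, -0.043, 0.001]
contact_force: [0.5, 0.1, -1.1]
opening: 0.05
```

Run:
```python
from h import *
o,m=st(); print(m.T@(np.array([.4535,-.1225,.090])-o["tool_pos"]))
```

```text
t 10.55 pos [ 0.4509 -0.1218  0.1341] R [[1.0, 0.027, -0.0], [0.027, -1.0, 0.001], [-0.0, -0.001, -1.0]] F [ 0.5  0.1 -1.1] op 0.05
[0.00257098 0.00083993 0.04406769]
```

{"method": "jog_arm", "body": {
  "deltas": [
    [[0,0,0],[0.003,0.001,0.02],0.05],
    [[0,0,0],[0.004,0.001,0.04],0.05],
    [[0,0,0],[0.004,0.001,0.043],0.05],
    [[0,0,0],[0.004,0.001,0.043],0.05],
    [[0,0,0],[0.004,0.001,0.043],0],
    [[0,0,0],[0.004,0.001,0.043],0],
    [[0,0,0],[0.004,0.001,0.043],0],
    [[0,0,0],[0.004,0.001,0.043],0],
    [[0,0,0],[0.004,0.001,0.043],0]
  ]
}}

```text
t: 11.3
tool_pos: [0.4557, -0.1236, 0.0958]
tool_rot: [3.14, 0.044, -0.003]
contact_force: [-6.0, -0.2, 7.0]
opening: 0.0097
```

{"method": "jog_arm", "body": {
  "deltas": [
    [[0,0,0],[0.004,0,-0.009],0],
    [[0,0,0],[0.009,0,-0.017],0],
    [[0,0,0],[0.014,0,-0.0245],0],
    [[0,0,0],[0.02,0,-0.032],0],
    [[0,0,0],[0.027,0,-0.0385],0],
    [[0,0,0],[0.034,0,-0.0445],0],
    [[0,0,0],[0.042,0,-0.05],0],
    [[0,0,0],[0.05,0,-0.055],0],
    [[0,0,0],[0.0585,0,-0.059],0],
    [[0,0,0],[0.0675,0,-0.062],0],
    [[0,0,0],[0.0765,0,-0.0645],0],
    [[0,0,0],[0.086,0,-0.066],0]
  ]
}}

```text
t: 12.3
tool_pos: [0.5436, -0.1216, 0.1621]
tool_rot: [3.139, 0.044, 0.003]
contact_force: [-3.5, -4.5, 4.3]
opening: 0.0097
```

{"method": "jog_arm", "body": {
  "deltas": [
    [[0,-1.5,0],[0.0085,0,-0.001],0],
    [[0,-3,0],[0.0165,0,-0.001],0],
    [[0,-4.5,0],[0.025,0,0],0],
    [[0,-6,0],[0.0335,0,0.001],0],
    [[0,-7.5,0],[0.0415,0,0.003],0],
    [[0,-9,0],[0.0495,0,0.006],0],
    [[0,-10.5,0],[0.057,0,0.009],0],
    [[0,-12,0],[0.0645,0,0.013],0],
    [[0,-13.5,0],[0.0715,0,0.018],0],
    [[0,-15,0],[0.078,0,0.023],0],
    [[0,-15,0],[0.078,0,0.023],0],
    [[0,-15,0],[0.078,0,0.023],0]
  ]
}}

```text
t: 13.3
tool_pos: [0.6221, -0.1194, 0.1367]
tool_rot: [3.11, 0.043, -0.405]
contact_force: [1.9, -4.7, 2.5]
opening: 0.0097
```

{"method": "jog_arm", "body": {
  "deltas": [
    [[0,0,0],[0,0,0],0.028],
    [[0,0,0],[0,0,0],0.028],
    [[0,0,0],[0,0,0],0.028],
    [[0,0,0],[0,0,-0.02],0.028],
    [[0,0,0],[0,0,-0.05],0.028],
    [[0,0,0],[0,0,-0.085],0.028],
    [[0,0,0],[0,0,-0.12],0.028],
    [[0,0,0],[0,0,-0.14],0.028],
    [[0,0,0],[0,0,-0.14],0.028]
  ]
}}

```text
t: 14.05
tool_pos: [0.6588, -0.1174, 0.279]
tool_rot: [3.111, 0.044, -0.394]
contact_force: [0.6, -0.5, 1.2]
opening: 0.0276
```

Run:
```python
from h import *
o,m=st()
a=snap("side","s4");snap("top","t4");
cv2.imwrite("pics/s4c.png",cv2.resize(a[60:380,220:470,::-1],None,fx=1.8,fy=1.8))
```

```text
t 14.05 pos [ 0.6588 -0.1174  0.279 ] R [[0.968, 0.029, -0.249], [0.027, -1.0, -0.009], [-0.249, 0.002, -0.968]] F [ 0.6 -0.5  1.2] op 0.0276
```

View pics/s4c.png

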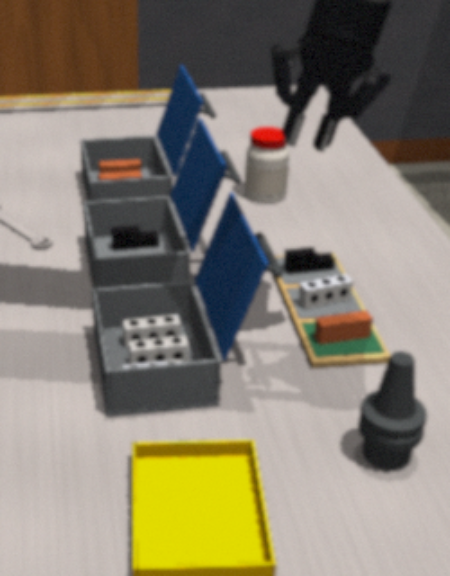

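View pics/t4.png

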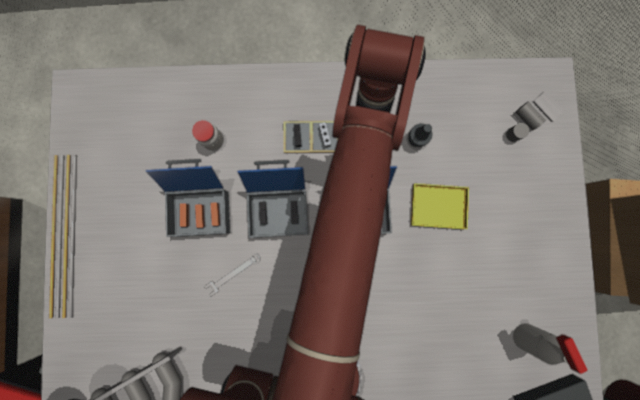

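All three lids stand open together: aluminium in case 1, black steps in case 2, and three copper bars in case 3 (top, at (184,215), (200,215) and (215,214)). The green-bay sample is copper. Next I'll measure the bars and the tray.

```bash
cat > meas.py <<'E'
from h import *
def cop(n="top",z=.035,fn=None):
    im=cv2.imread(fn) if fn else get_image(n)[:,:,::-1]
    H,S,V=cv2.split(cv2.cvtColor(np.ascontiguousarray(im),cv2.COLOR_BGR2HSV))
    for c in blobs((H>3)&(H<18)&(S>120),12):
        r=rect(n,c,z)
        if 350<r[0][0]<680 and abs(r[0][1])<520: print("cop",np.round(r[0],1),np.round(r[1],1),round(r[2],1))
    for c in blobs((H>22)&(H<35)&(S>130),500):
        r=rect(n,c,.024); print("tray",np.round(r[0],1),np.round(r[1],1),round(r[2],1))
E
python3 - <<'E'
from meas import *
cop(fn="pics/t4.png"); 
print("side");cop("side",fn="pics/s4.png")
o,m=st()
for z in(.28,.2):print(m.T@(np.array([.49,.36,z])-o["tool_pos"]))
E
```

```text
cop [494.6 357.5] [66.5 20.9] 3.6
cop [498.4 404.6] [66.5 21.1] 0.1
cop [498.7 310.4] [67.3 20.2] 3.3
cop [ 573.8 -124.4] [ 222.8 1005.8] 76.6
tray [ 502.9 -370.9] [169.8 125.1] 84.2
side
cop [495.  378.4] [78.3 67.2] 85.9
tray [ 502.  -384.9] [184.2 129. ] 84.1
t 14.15 pos [ 0.6564 -0.1171  0.2729] R [[0.966, 0.028, -0.257], [0.028, -1.0, -0.007], [-0.258, -0.0, -0.966]] F [-0.3 -0.2  0.5] op 0.0279
[-0.14945507 -0.48164494  0.03266785]
[-0.12885133 -0.48161103  0.10996911]
```

```bash
cat >> h.py <<'E'
def go(pos,yaw=None):
    """print delta (rotvec deg, shift m) in current tool axes to tool-down pose with tool x at world yaw deg"""
    o,m=st()
    y=np.radians(yaw);Rt=np.array([[np.cos(y),np.sin(y),0],[np.sin(y),-np.cos(y),0],[0,0,-1]])
    rv=np.degrees(R.from_matrix(m.T@Rt).as_rotvec())
    print("rot",rv.round(1),"shift",(m.T@(np.array(pos)-o["tool_pos"])).round(4))
E
python3 -c "
from h import *
go([.497,.357,.25],92.5)"
```

```text
t 14.15 pos [ 0.6564 -0.1171  0.2729] R [[0.966, 0.028, -0.257], [0.028, -1.0, -0.007], [-0.258, -0.0, -0.966]] F [-0.3 -0.2  0.5] op 0.0279
rot [-11.8  11.6 -90.3] shift [-0.1351 -0.4784  0.0599]
```

{"method": "jog_arm", "body": {
  "deltas": [
    [[-11.8,11.6,-90.3],[-0.135,-0.478,0.06],0.034],
    [[-11.8,11.6,-90.3],[-0.135,-0.478,0.06],0.034],
    [[-11.8,11.6,-90.3],[-0.135,-0.478,0.06],0.034],
    [[-11.8,11.6,-90.3],[-0.135,-0.478,0.06],0.034],
    [[-11.8,11.6,-90.3],[-0.135,-0.478,0.06],0.034],
    [[-11.8,11.6,-90.3],[-0.135,-0.478,0.06],0.034],
    [[-11.8,11.6,-90.3],[-0.135,-0.478,0.06],0.034],
    [[-11.8,11.6,-90.3],[-0.135,-0.478,0.06],0.034],
    [[-11.8,11.6,-90.3],[-0.135,-0.478,0.06],0.034],
    [[-11.8,11.6,-90.3],[-0.135,-0.478,0.06],0.034],
    [[-11.8,11.6,-90.3],[-0.135,-0.478,0.06],0.034],
    [[-11.8,11.6,-90.3],[-0.135,-0.478,0.06],0.034]
  ]
}}

```text
t: 15.15
tool_pos: [0.4943, 0.357, 0.2461]
tool_rot: [-2.275, -2.162, 0.037]
contact_force: [0.7, -0.2, 0.0]
opening: 0.0342
```

```bash
python3 -c "
from h import *
go([.497,.357,.25],92.5)
go([.497,.357,.1],92.5)"
```

```text
t 15.15 pos [0.4943 0.357  0.2461] R [[0.051, 0.999, -0.019], [0.999, -0.051, -0.014], [-0.015, -0.018, -1.0]] F [ 0.7 -0.2  0. ] op 0.0342
rot [-1.1  0.8 -5.4] shift [ 0.0001  0.0026 -0.0039]
t 15.15 pos [0.4943 0.357  0.2461] R [[0.051, 0.999, -0.019], [0.999, -0.051, -0.014], [-0.015, -0.018, -1.0]] F [ 0.7 -0.2  0. ] op 0.0342
rot [-1.1  0.8 -5.4] shift [0.0023 0.0053 0.146 ]
```

{"method": "jog_arm", "body": {
  "deltas": [
    [[-1.1,0.8,-5.4],[0.001,0.003,0.0],0.034],
    [[-1.1,0.8,-5.4],[0.002,0.005,0.04],0.034],
    [[-1.1,0.8,-5.4],[0.002,0.005,0.08],0.034],
    [[-1.1,0.8,-5.4],[0.002,0.005,0.12],0.034],
    [[-1.1,0.8,-5.4],[0.002,0.005,0.146],0.034],
    [[-1.1,0.8,-5.4],[0.002,0.005,0.146],0.034],
    [[-1.1,0.8,-5.4],[0.002,0.005,0.146],0.034]
  ]
}}

```text
t: 15.73
tool_pos: [0.4971, 0.3542, 0.0994]
tool_rot: [-2.18, -2.262, 0.007]
contact_force: [-0.2, 0.2, -0.0]
opening: 0.0341
```

```bash
python3 -c "
from h import *
go([.497,.357,.011],92.5)
a=snap('side','s5',(230,60,380,260),1);b=snap('top','t5',(140,120,260,280),1)
x=cv2.imread('pics/s5.png');y=cv2.imread('pics/t5.png')
cv2.imwrite('pics/st5.png',np.hstack([cv2.resize(x,(390,520)),cv2.resize(y,(390,520))]))
cop=__import__('meas').cop;cop()"
```

```text
t 15.73 pos [0.4971 0.3542 0.0994] R [[-0.037, 0.999, -0.003], [0.999, 0.037, -0.003], [-0.003, -0.003, -1.0]] F [-0.2  0.2 -0. ] op 0.0341
rot [-0.2  0.2 -0.4] shift [0.0031 0.0002 0.0884]
cop [478.9 356.2] [21.3 29.9] 88.3
cop [498.7 310.4] [67.3 20.2] 3.3
tray [ 502.7 -371.3] [170.4 124.9] 84.4
```

View pics/st5.png

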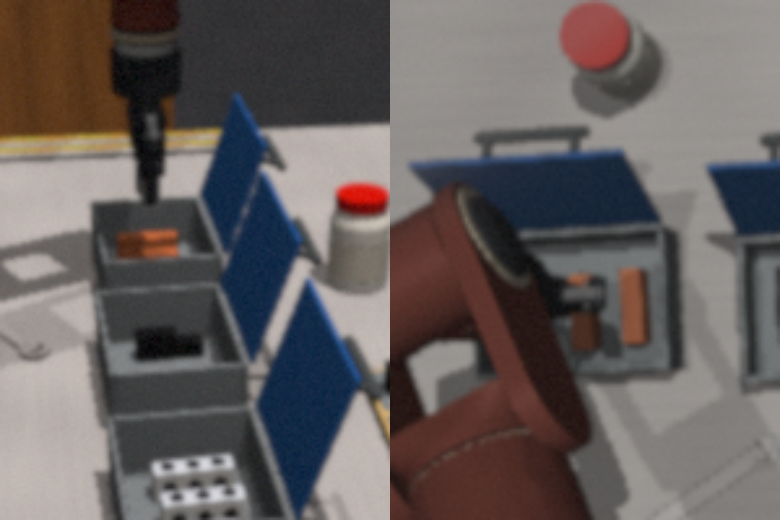

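The gripper is centred over the middle bar, so I'll descend.

{"method": "jog_arm", "body": {
  "deltas": [
    [[0,0,0],[0.003,0,0.035],0.034],
    [[0,0,0],[0.003,0,0.065],0.034],
    [[0,0,0],[0.003,0,0.085],0.034],
    [[0,0,0],[0.003,0,0.088],0.034],
    [[0,0,0],[0.003,0,0.088],0.034]
  ]
}}

```text
t: 16.3
tool_pos: [0.5006, 0.3588, 0.0159]
tool_rot: [2.179, 2.26, 0.005]
contact_force: [-0.1, 0.2, -0.7]
opening: 0.0339
```

{"method": "jog_arm", "body": {
  "deltas": [
    [[0,0,0],[0,0,0],0],
    [[0,0,0],[0,0,0],0],
    [[0,0,0],[0,0,0],0],
    [[0,0,0],[0,0,0],0],
    [[0,0,0],[0,0,0],0]
  ],
  "squeeze": 80
}}

```text
t: 16.72
tool_pos: [0.5024, 0.3599, 0.0186]
tool_rot: [2.177, 2.259, 0.013]
contact_force: [-0.6, 0.7, 6.9]
opening: 0.0182
```

{"method": "jog_arm", "body": {
  "deltas": [
    [[0,0,0],[0,0,-0.02],0],
    [[0,0,0],[0,0,-0.05],0],
    [[0,0,0],[0,0,-0.09],0],
    [[0,0,0],[0,0,-0.13],0],
    [[0,0,0],[0,0,-0.17],0],
    [[0,0,0],[0,0,-0.21],0],
    [[0,0,0],[0,0,-0.24],0],
    [[0,0,0],[0,0,-0.24],0]
  ]
}}

```text
t: 17.38
tool_pos: [0.5024, 0.3602, 0.2654]
tool_rot: [2.175, 2.257, 0.028]
contact_force: [0.9, -0.1, -0.9]
opening: 0.0181
```

```bash
python3 -c "
from h import *
from meas import cop
go([.503,-.371,.25],84.3)
cop()
snap('side','s6',(230,0,380,200),3)"
```

```text
t 17.38 pos [0.5024 0.3602 0.2654] R [[-0.037, 0.999, 0.018], [0.999, 0.037, 0.008], [0.007, 0.018, -1.0]] F [ 0.9 -0.1 -0.9] op 0.0181
rot [ 1.  -0.5  7.8] shift [-0.7309 -0.0265  0.0096]
cop [477.8 456.8] [40.6 60.4] 56.0
cop [504.4 509.9] [45.1 18. ] 88.3
cop [499.8 404.5] [63.5 21.1] 0.0
cop [498.7 310.6] [67.2 19.7] 3.1
cop [551.1 454.5] [28.7 15.2] 70.1
tray [ 502.7 -371.5] [170.1 125.2] 84.2
```

View pics/s6.png

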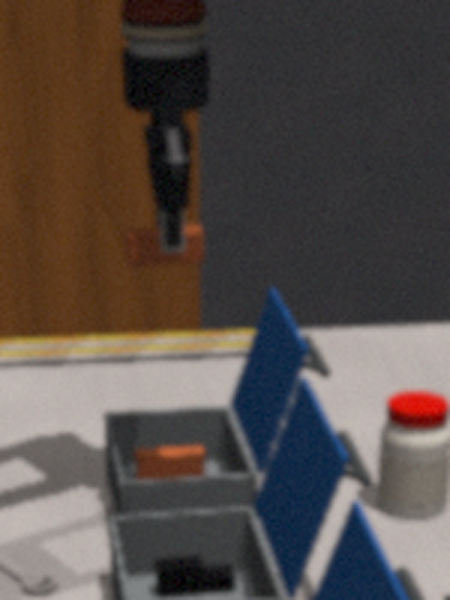

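{"method": "jog_arm", "body": {
  "deltas": [
    [[1,-0.5,7.8],[-0.78,-0.028,0.01],0],
    [[1,-0.5,7.8],[-0.78,-0.028,0.01],0],
    [[1,-0.5,7.8],[-0.78,-0.028,0.01],0],
    [[1,-0.5,7.8],[-0.78,-0.028,0.01],0],
    [[1,-0.5,7.8],[-0.78,-0.028,0.01],0],
    [[1,-0.5,7.8],[-0.78,-0.028,0.01],0],
    [[1,-0.5,7.8],[-0.78,-0.028,0.01],0],
    [[1,-0.5,7.8],[-0.78,-0.028,0.01],0],
    [[1,-0.5,7.8],[-0.78,-0.028,0.01],0],
    [[1,-0.5,7.8],[-0.78,-0.028,0.01],0],
    [[1,-0.5,7.8],[-0.78,-0.028,0.01],0],
    [[1,-0.5,7.8],[-0.78,-0.028,0.01],0]
  ],
  "squeeze": 100
}}

```text
t: 18.48
tool_pos: [0.4977, -0.1428, 0.2447]
tool_rot: [-2.323, -2.102, 0.027]
contact_force: [1.2, -0.4, -2.8]
opening: 0.0177
```

```bash
python3 -c "
from h import *
from meas import cop
go([.498,-.418,.15],84.3)
cop()"
```

```text
t 18.48 pos [ 0.4977 -0.1428  0.2447] R [[0.099, 0.995, -0.019], [0.995, -0.1, -0.005], [-0.007, -0.018, -1.0]] F [ 1.2 -0.4 -2.8] op 0.0177
rot [-1.1  0.4 -0. ] shift [-0.2732  0.0295  0.096 ]
cop [ 475.4 -175.1] [25.7 24.8] 69.0
cop [498.4 404.6] [66.5 21.1] 0.1
cop [498.7 310.3] [67.3 20.4] 3.3
cop [ 518.6 -260.2] [165.2  85.9] 66.9
cop [ 589.  -286.6] [211.9  62.1] 66.1
tray [ 499.5 -404.9] [101.6 125.5] 83.8
```

{"method": "jog_arm", "body": {
  "deltas": [
    [[-1.1,0.4,0],[-0.273,0.0295,0.02],0],
    [[-1.1,0.4,0],[-0.273,0.0295,0.02],0],
    [[-1.1,0.4,0],[-0.273,0.0295,0.02],0],
    [[-1.1,0.4,0],[-0.273,0.0295,0.02],0],
    [[-1.1,0.4,0],[-0.273,0.0295,0.02],0],
    [[-1.1,0.4,0],[-0.273,0.0295,0.02],0],
    [[-1.1,0.4,0],[-0.273,0.0295,0.02],0],
    [[-1.1,0.4,0],[-0.273,0.0295,0.06],0],
    [[-1.1,0.4,0],[-0.273,0.0295,0.096],0],
    [[-1.1,0.4,0],[-0.273,0.0295,0.096],0]
  ]
}}

```text
t: 19.37
tool_pos: [0.495, -0.4116, 0.141]
tool_rot: [-2.318, -2.096, -0.003]
contact_force: [-1.8, 1.6, -6.4]
opening: 0.0176
```

```bash
python3 -c "
from h import *
from meas import cop
go([.498,-.418,.02],84.3)
cop()
a=snap('side','s7',(240,180,440,400),2.7)"
```

```text
t 19.37 pos [ 0.495  -0.4116  0.141 ] R [[0.101, 0.995, -0.009], [0.995, -0.1, 0.014], [0.013, -0.011, -1.0]] F [-1.8  1.6 -6.4] op 0.0176
rot [-0.6 -0.7 -0.1] shift [-0.0076  0.0049  0.1209]
cop [ 476.5 -451. ] [12.7 32.8] 42.0
cop [498.4 404.6] [66.5 21.1] 0.1
cop [498.6 310.4] [67.  20.2] 3.3
tray [ 504.4 -370. ] [167.9 125.5] 82.6
```

View pics/s7.png

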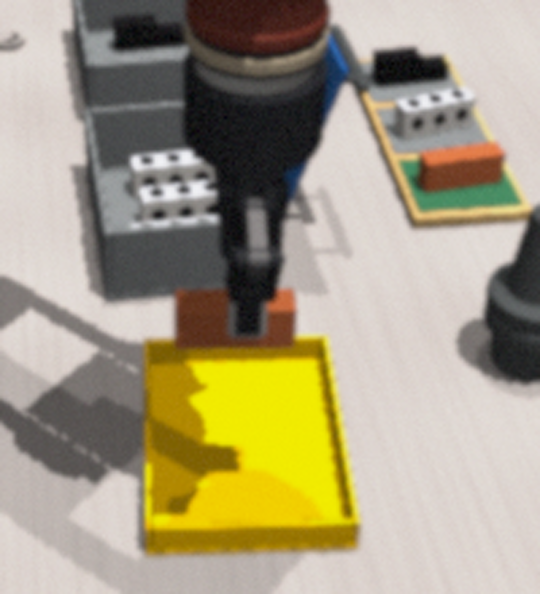

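{"method": "jog_arm", "body": {
  "deltas": [
    [[-0.6,-0.7,0],[-0.006,0.004,0.03],0],
    [[-0.6,-0.7,0],[-0.006,0.004,0.06],0],
    [[-0.6,-0.7,0],[-0.006,0.004,0.09],0],
    [[-0.6,-0.7,0],[-0.006,0.004,0.11],0],
    [[-0.6,-0.7,0],[-0.006,0.004,0.116],0],
    [[-0.6,-0.7,0],[-0.006,0.004,0.116],0],
    [[-0.6,-0.7,0],[-0.006,0.004,0.116],0]
  ]
}}

```text
t: 20.05
tool_pos: [0.5061, -0.4243, 0.0413]
tool_rot: [2.31, 2.092, 0.001]
contact_force: [0.7, -0.3, -2.5]
opening: 0.0174
```

{"method": "jog_arm", "body": {
  "deltas": [
    [[0,0,0],[0.006,-0.004,0.0],0],
    [[0,0,0],[0.006,-0.004,0.015],0],
    [[0,0,0],[0.006,-0.004,0.02],0],
    [[0,0,0],[0.006,-0.004,0.022],0],
    [[0,0,0],[0.006,-0.004,0.022],0]
  ]
}}

```text
t: 20.47
tool_pos: [0.5019, -0.4173, 0.0178]
tool_rot: [2.313, 2.094, 0.001]
contact_force: [-1.9, 2.8, 4.2]
opening: 0.0172
```

{"method": "jog_arm", "body": {
  "deltas": [
    [[0,0,0],[0,0,0],0.032],
    [[0,0,0],[0,0,0],0.032],
    [[0,0,0],[0,0,0],0.032],
    [[0,0,0],[0,0,-0.02],0.032],
    [[0,0,0],[0,0,-0.06],0.032],
    [[0,0,0],[0,0,-0.1],0.034],
    [[0,0,0],[0,0,-0.14],0.034],
    [[0,0,0],[0,0,-0.18],0.034],
    [[0,0,0],[0,0,-0.22],0.034],
    [[0,0,0],[0,0,-0.24],0.034]
  ]
}}

```text
t: 21.3
tool_pos: [0.4994, -0.4151, 0.2638]
tool_rot: [2.306, 2.087, 0.001]
contact_force: [0.6, -0.2, 1.2]
opening: 0.0341
```

```bash
python3 -c "
from h import *
from meas import cop
go([.499,.404,.26],92)
a=snap('side','s8',(240,180,440,400),2.7)"
```

```text
t 21.3 pos [ 0.4994 -0.4151  0.2638] R [[0.1, 0.995, 0.022], [0.995, -0.099, -0.023], [-0.02, 0.024, -1.0]] F [ 0.6 -0.2  1.2] op 0.0341
rot [ 1.3  1.3 -7.7] shift [ 0.8149 -0.0817 -0.0147]
```

View pics/s8.png

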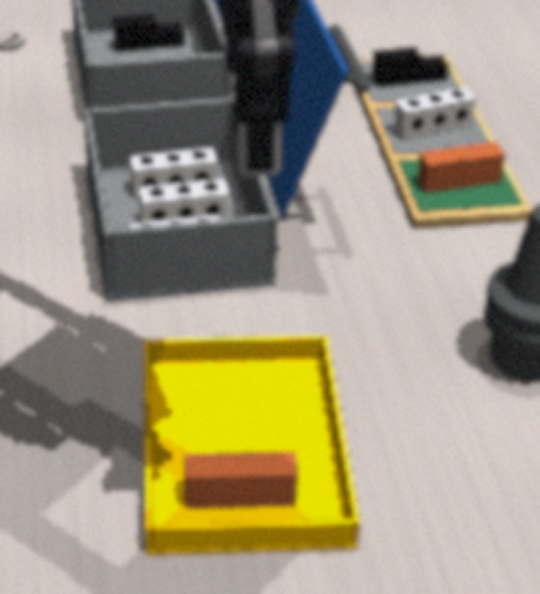

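The first bar is upright in the tray, near its far-from-case end. Next is the bar at y = 0.404.

{"method": "jog_arm", "body": {
  "deltas": [
    [[1.3,1.3,-7.7],[0.815,-0.082,-0.015],0.034],
    [[1.3,1.3,-7.7],[0.815,-0.082,-0.015],0.034],
    [[1.3,1.3,-7.7],[0.815,-0.082,-0.015],0.034],
    [[1.3,1.3,-7.7],[0.815,-0.082,-0.015],0.034],
    [[1.3,1.3,-7.7],[0.815,-0.082,-0.015],0.034],
    [[1.3,1.3,-7.7],[0.815,-0.082,-0.015],0.034],
    [[1.3,1.3,-7.7],[0.815,-0.082,-0.015],0.034],
    [[1.3,1.3,-7.7],[0.815,-0.082,-0.015],0.034],
    [[1.3,1.3,-7.7],[0.815,-0.082,-0.015],0.034],
    [[1.3,1.3,-7.7],[0.815,-0.082,-0.015],0.034],
    [[1.3,1.3,-7.7],[0.815,-0.082,-0.015],0.034],
    [[1.3,1.3,-7.7],[0.815,-0.082,-0.015],0.034]
  ]
}}

```text
t: 22.35
tool_pos: [0.4972, 0.0883, 0.2577]
tool_rot: [-2.176, -2.253, -0.002]
contact_force: [1.1, -0.2, 0.4]
opening: 0.034
```

```bash
python3 -c "
from h import *
go([.499,.404,.24],92)"
```

```text
t 22.35 pos [0.4972 0.0883 0.2577] R [[-0.035, 0.999, -0.006], [0.999, 0.035, 0.008], [0.008, -0.006, -1.0]] F [ 1.1 -0.2  0.4] op 0.034
rot [-0.3 -0.4 -0. ] shift [0.3153 0.0129 0.0201]
```

{"method": "jog_arm", "body": {
  "deltas": [
    [[-0.3,-0.4,0],[0.315,0.013,0.0],0.034],
    [[-0.3,-0.4,0],[0.315,0.013,0.0],0.034],
    [[-0.3,-0.4,0],[0.315,0.013,0.0],0.034],
    [[-0.3,-0.4,0],[0.315,0.013,0.0],0.034],
    [[-0.3,-0.4,0],[0.315,0.013,0.0],0.034],
    [[-0.3,-0.4,0],[0.315,0.013,0.0],0.034],
    [[-0.3,-0.4,0],[0.315,0.013,0.0],0.034],
    [[-0.3,-0.4,0],[0.315,0.013,0.04],0.034],
    [[-0.3,-0.4,0],[0.315,0.013,0.08],0.034],
    [[-0.3,-0.4,0],[0.315,0.013,0.12],0.034],
    [[-0.3,-0.4,0],[0.315,0.013,0.15],0.034],
    [[-0.3,-0.4,0],[0.315,0.013,0.15],0.034]
  ]
}}

```text
t: 23.35
tool_pos: [0.4933, 0.3999, 0.1004]
tool_rot: [-2.178, -2.257, 0.025]
contact_force: [-1.2, -0.4, -1.7]
opening: 0.0337
```

```bash
python3 -c "
from h import *
go([.499,.4045,.013],92)"
```

```text
t 23.35 pos [0.4933 0.3999 0.1004] R [[-0.036, 0.999, -0.015], [0.999, 0.035, -0.008], [-0.007, -0.015, -1.0]] F [-1.2 -0.4 -1.7] op 0.0337
rot [-0.9  0.4  0. ] shift [0.0051 0.0072 0.0872]
```

{"method": "jog_arm", "body": {
  "deltas": [
    [[-0.5,0.2,0],[0.003,0.004,0.02],0.034],
    [[-0.5,0.2,0],[0.003,0.004,0.03],0.034],
    [[-0.5,0.2,0],[0.003,0.004,0.03],0.034],
    [[-0.5,0.2,0],[0.003,0.004,0.03],0.034]
  ]
}}

```text
t: 23.68
tool_pos: [0.5028, 0.406, 0.0813]
tool_rot: [2.181, 2.258, 0.014]
contact_force: [-0.1, 1.0, 0.7]
opening: 0.0339
```

```bash
python3 -c "
from h import *
go([.499,.4045,.013],92)"
```

```text
t 23.68 pos [0.5028 0.406  0.0813] R [[-0.035, 0.999, 0.008], [0.999, 0.035, 0.005], [0.005, 0.008, -1.0]] F [-0.1  1.   0.7] op 0.0339
rot [ 0.5 -0.3 -0. ] shift [-0.0017 -0.0044  0.0682]
```

{"method": "jog_arm", "body": {
  "deltas": [
    [[0,0,0],[-0.0015,-0.004,0.03],0.034],
    [[0,0,0],[-0.0015,-0.004,0.055],0.034],
    [[0,0,0],[-0.0015,-0.004,0.067],0.034],
    [[0,0,0],[-0.0015,-0.004,0.067],0.034],
    [[0,0,0],[-0.0015,-0.004,0.067],0.034],
    [[0,0,0],[-0.0015,-0.004,0.067],0],
    [[0,0,0],[-0.0015,-0.004,0.067],0],
    [[0,0,0],[-0.0015,-0.004,0.067],0],
    [[0,0,0],[-0.0015,-0.004,0.067],0],
    [[0,0,0],[-0.0015,-0.004,0.067],0]
  ]
}}

```text
t: 24.52
tool_pos: [0.5024, 0.4074, 0.0201]
tool_rot: [2.181, 2.257, 0.027]
contact_force: [-3.3, 0.0, 14.7]
opening: 0.0173
```

{"method": "jog_arm", "body": {
  "deltas": [
    [[0,0,0],[0,0,-0.02],0],
    [[0,0,0],[0,0,-0.05],0],
    [[0,0,0],[0,0,-0.09],0],
    [[0,0,0],[0,0,-0.13],0],
    [[0,0,0],[0,0,-0.17],0],
    [[0,0,0],[0,0,-0.21],0],
    [[0,0,0],[0,0,-0.24],0],
    [[0,0,0],[0,0,-0.24],0],
    [[0,0,0],[0,0,-0.24],0]
  ]
}}

```text
t: 25.27
tool_pos: [0.4984, 0.4042, 0.2576]
tool_rot: [2.18, 2.257, 0.024]
contact_force: [-0.1, -0.6, -2.9]
opening: 0.0172
```

```bash
python3 -c "
from h import *
from meas import cop
go([.503,-.371,.25],84.3)
cop()
snap('side','s9',(230,0,380,200),3)"
```

```text
t 25.27 pos [0.4984 0.4042 0.2576] R [[-0.035, 0.999, 0.013], [0.999, 0.035, 0.008], [0.008, 0.014, -1.0]] F [-0.1 -0.6 -2.9] op 0.0172
rot [ 0.7 -0.5  7.7] shift [-0.7749 -0.0224  0.0012]
cop [487.4 500.8] [27.7 27.1] 0.4
cop [498.7 310.5] [67.3 20. ] 3.3
cop [ 493.9 -412.9] [24.8 65.6] 83.2
cop [545. 506.] [30.4 15.1] 88.3
tray [ 502.8 -371.4] [170.3 125.3] 84.3
```

View pics/s9.png

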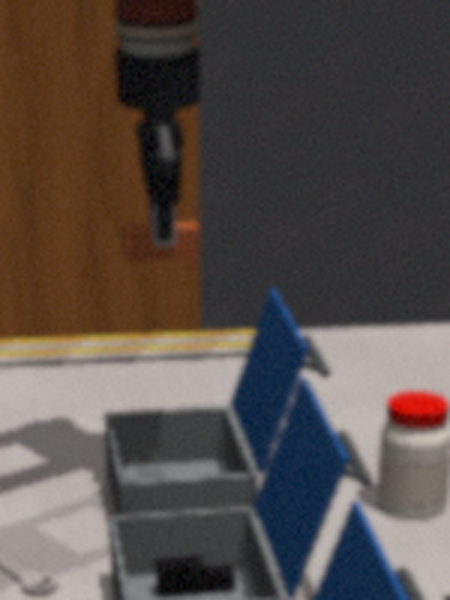

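Second bar held. On to the tray's middle.

{"method": "jog_arm", "body": {
  "deltas": [
    [[0.7,-0.5,7.7],[-0.775,-0.023,0.0],0],
    [[0.7,-0.5,7.7],[-0.775,-0.023,0.0],0],
    [[0.7,-0.5,7.7],[-0.775,-0.023,0.0],0],
    [[0.7,-0.5,7.7],[-0.775,-0.023,0.0],0],
    [[0.7,-0.5,7.7],[-0.775,-0.023,0.0],0],
    [[0.7,-0.5,7.7],[-0.775,-0.023,0.0],0],
    [[0.7,-0.5,7.7],[-0.775,-0.023,0.0],0],
    [[0.7,-0.5,7.7],[-0.775,-0.023,0.0],0],
    [[0.7,-0.5,7.7],[-0.775,-0.023,0.0],0],
    [[0.7,-0.5,7.7],[-0.775,-0.023,0.0],0],
    [[0.7,-0.5,7.7],[-0.775,-0.023,0.0],0],
    [[0.7,-0.5,7.7],[-0.775,-0.023,0.0],0]
  ]
}}

```text
t: 26.37
tool_pos: [0.498, -0.098, 0.2477]
tool_rot: [-2.325, -2.105, 0.013]
contact_force: [0.2, 0.6, -2.7]
opening: 0.0173
```

```bash
python3 -c "
from h import *
from meas import cop
go([.503,-.369,.25],84.3);cop()"
```

```text
t 26.37 pos [ 0.498  -0.098   0.2477] R [[0.099, 0.995, -0.01], [0.995, -0.099, -0.002], [-0.003, -0.009, -1.0]] F [ 0.2  0.6 -2.7] op 0.0173
rot [-0.5  0.2 -0. ] shift [-0.2692  0.0319 -0.0018]
cop [ 476.7 -119.2] [18.1 12. ] 88.3
cop [498.8 310.4] [67.  20.2] 3.3
cop [ 493.9 -412.9] [24.8 65.5] 83.3
cop [ 516.2 -182.4] [168.7  79.5] 73.1
cop [ 587.6 -204.1] [210.7  63.5] 70.3
tray [ 502.8 -370.9] [169.8 125.5] 84.3
```

{"method": "jog_arm", "body": {
  "deltas": [
    [[-0.5,0.2,0],[-0.269,0.03,0.0],0],
    [[-0.5,0.2,0],[-0.269,0.03,0.0],0],
    [[-0.5,0.2,0],[-0.269,0.03,0.0],0],
    [[-0.5,0.2,0],[-0.269,0.03,0.0],0],
    [[-0.5,0.2,0],[-0.269,0.03,0.0],0],
    [[-0.5,0.2,0],[-0.269,0.03,0.0],0],
    [[-0.5,0.2,0],[-0.269,0.03,0.02],0],
    [[-0.5,0.2,0],[-0.269,0.03,0.06],0],
    [[-0.5,0.2,0],[-0.269,0.03,0.1],0],
    [[-0.5,0.2,0],[-0.269,0.03,0.13],0],
    [[-0.5,0.2,0],[-0.269,0.03,0.13],0],
    [[-0.5,0.2,0],[-0.269,0.03,0.13],0]
  ]
}}

```text
t: 27.42
tool_pos: [0.5001, -0.3653, 0.1173]
tool_rot: [-2.325, -2.104, -0.002]
contact_force: [0.2, 0.0, -1.3]
opening: 0.0172
```

```bash
python3 -c "
from h import *
from meas import cop
go([.503,-.369,.022],84.3);cop()
snap('side','s10',(240,180,440,400),2.7)"
```

```text
t 27.42 pos [ 0.5001 -0.3653  0.1173] R [[0.099, 0.995, -0.003], [0.995, -0.099, 0.005], [0.005, -0.003, -1.0]] F [ 0.2  0.  -1.3] op 0.0172
rot [-0.2 -0.3 -0. ] shift [-0.0039  0.0036  0.0952]
cop [498.7 310.3] [67.3 20.4] 3.3
cop [ 533.4 -403.2] [27.8  9.2] 88.3
tray [ 516.9 -360.9] [146.6  98.7] 84.5
```

View pics/s10.png

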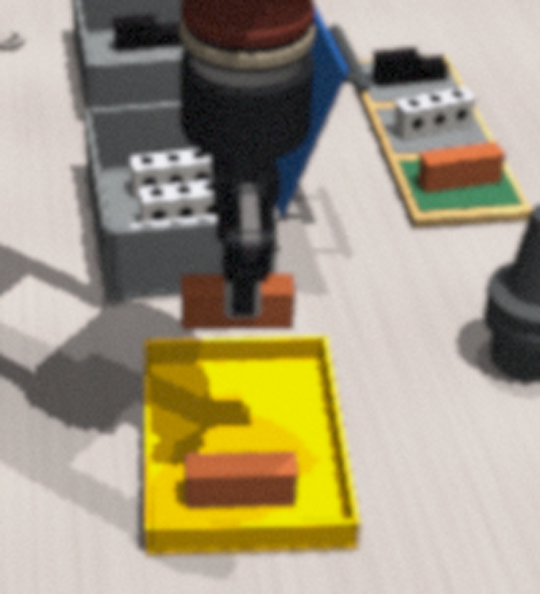

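{"method": "jog_arm", "body": {
  "deltas": [
    [[0,0,0],[-0.001,0.002,0.035],0],
    [[0,0,0],[-0.001,0.002,0.065],0],
    [[0,0,0],[-0.001,0.002,0.08],0],
    [[0,0,0],[-0.001,0.002,0.08],0],
    [[0,0,0],[-0.001,0.002,0.08],0]
  ]
}}

```text
t: 27.93
tool_pos: [0.5056, -0.3696, 0.0439]
tool_rot: [2.324, 2.105, 0.004]
contact_force: [0.3, 0.2, -2.5]
opening: 0.0177
```

{"method": "jog_arm", "body": {
  "deltas": [
    [[0,0,0],[0,-0.002,0.012],0],
    [[0,0,0],[0,-0.002,0.022],0],
    [[0,0,0],[0,-0.002,0.025],0],
    [[0,0,0],[0,-0.002,0.025],0]
  ]
}}

```text
t: 28.27
tool_pos: [0.5036, -0.3699, 0.0192]
tool_rot: [2.325, 2.104, 0.003]
contact_force: [-2.6, 0.9, 6.2]
opening: 0.0171
```

{"method": "jog_arm", "body": {
  "deltas": [
    [[0,0,0],[0,0,0],0.032],
    [[0,0,0],[0,0,0],0.032],
    [[0,0,0],[0,0,0],0.032],
    [[0,0,0],[0,0,-0.02],0.032],
    [[0,0,0],[0,0,-0.06],0.032],
    [[0,0,0],[0,0,-0.1],0.034],
    [[0,0,0],[0,0,-0.14],0.034],
    [[0,0,0],[0,0,-0.18],0.034],
    [[0,0,0],[0,0,-0.22],0.034],
    [[0,0,0],[0,0,-0.24],0.034]
  ]
}}

```text
t: 29.1
tool_pos: [0.5032, -0.3697, 0.2639]
tool_rot: [2.32, 2.1, 0.005]
contact_force: [1.0, -0.8, 1.0]
opening: 0.0343
```

```bash
python3 -c "
from h import *
from meas import cop
go([.499,.3095,.26],93)
a=snap('side','s11',(240,180,440,400),2.7)"
```

```text
t 29.1 pos [ 0.5032 -0.3697  0.2639] R [[0.099, 0.995, 0.011], [0.995, -0.099, -0.007], [-0.006, 0.011, -1.0]] F [ 1.  -0.8  1. ] op 0.0343
rot [ 0.6  0.4 -8.7] shift [ 0.6755 -0.0715 -0.0011]
```

View pics/s11.png

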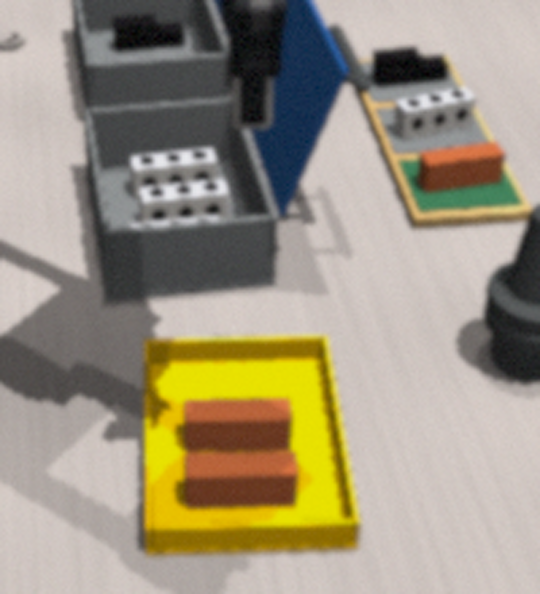

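Two bars are in the tray, both upright. Going for the third, at y = 0.310.

{"method": "jog_arm", "body": {
  "deltas": [
    [[0.6,0.4,-8.7],[0.675,-0.072,-0.001],0.034],
    [[0.6,0.4,-8.7],[0.675,-0.072,-0.001],0.034],
    [[0.6,0.4,-8.7],[0.675,-0.072,-0.001],0.034],
    [[0.6,0.4,-8.7],[0.675,-0.072,-0.001],0.034],
    [[0.6,0.4,-8.7],[0.675,-0.072,-0.001],0.034],
    [[0.6,0.4,-8.7],[0.675,-0.072,-0.001],0.034],
    [[0.6,0.4,-8.7],[0.675,-0.072,-0.001],0.034],
    [[0.6,0.4,-8.7],[0.675,-0.072,-0.001],0.034],
    [[0.6,0.4,-8.7],[0.675,-0.072,-0.001],0.034],
    [[0.6,0.4,-8.7],[0.675,-0.072,-0.001],0.034],
    [[0.6,0.4,-8.7],[0.675,-0.072,-0.001],0.034],
    [[0.6,0.4,-8.7],[0.675,-0.072,-0.001],0.034]
  ]
}}

```text
t: 30.15
tool_pos: [0.4977, 0.1336, 0.2569]
tool_rot: [-2.157, -2.273, -0.001]
contact_force: [0.1, -0.3, -1.0]
opening: 0.0338
```

```bash
python3 -c "
from h import *
from meas import cop
go([.499,.3095,.10],93)
cop()"
```

```text
t 30.15 pos [0.4977 0.1336 0.2569] R [[-0.052, 0.999, -0.006], [0.999, 0.052, 0.006], [0.007, -0.005, -1.0]] F [ 0.1 -0.3 -1. ] op 0.0338
rot [-0.3 -0.4  0. ] shift [0.1745 0.0114 0.1579]
cop [ 493.9 -412.9] [24.8 65.6] 83.2
cop [ 499.6 -366. ] [24.4 67.4] 86.6
tray [ 502.9 -371.2] [170.2 125.3] 84.2
```

{"method": "jog_arm", "body": {
  "deltas": [
    [[-0.3,-0.4,0],[0.174,0.01,0.0],0.034],
    [[-0.3,-0.4,0],[0.174,0.01,0.0],0.034],
    [[-0.3,-0.4,0],[0.174,0.01,0.0],0.034],
    [[-0.3,-0.4,0],[0.174,0.01,0.0],0.034],
    [[-0.3,-0.4,0],[0.174,0.01,0.02],0.034],
    [[-0.3,-0.4,0],[0.174,0.01,0.06],0.034],
    [[-0.3,-0.4,0],[0.174,0.01,0.1],0.034],
    [[-0.3,-0.4,0],[0.174,0.01,0.14],0.034],
    [[-0.3,-0.4,0],[0.174,0.01,0.165],0.034],
    [[-0.3,-0.4,0],[0.174,0.01,0.165],0.034],
    [[-0.3,-0.4,0],[0.174,0.01,0.165],0.034],
    [[-0.3,-0.4,0],[0.174,0.01,0.165],0.034]
  ]
}}

```text
t: 31.2
tool_pos: [0.4995, 0.3074, 0.0952]
tool_rot: [2.162, 2.278, 0.003]
contact_force: [0.3, 0.3, -0.2]
opening: 0.034
```

```bash
python3 -c "
from h import *
from meas import cop
go([.499,.310,.013],93)"
```

```text
t 31.2 pos [0.4995 0.3074 0.0952] R [[-0.052, 0.999, 0.002], [0.999, 0.052, 0.001], [0.001, 0.002, -1.0]] F [ 0.3  0.3 -0.2] op 0.034
rot [ 0.1 -0.  -0. ] shift [ 0.0026 -0.0005  0.0822]
```

{"method": "jog_arm", "body": {
  "deltas": [
    [[0,0,0],[0.0025,-0.001,0.035],0.034],
    [[0,0,0],[0.0025,-0.001,0.065],0.034],
    [[0,0,0],[0.0025,-0.001,0.081],0.034],
    [[0,0,0],[0.0025,-0.001,0.081],0.034],
    [[0,0,0],[0.0025,-0.001,0.081],0.034],
    [[0,0,0],[0.0025,-0.001,0.081],0.034],
    [[0,0,0],[0.0025,-0.001,0.081],0],
    [[0,0,0],[0.0025,-0.001,0.081],0],
    [[0,0,0],[0.0025,-0.001,0.081],0],
    [[0,0,0],[0.0025,-0.001,0.081],0],
    [[0,0,0],[0.0025,-0.001,0.081],0]
  ]
}}

```text
t: 32.12
tool_pos: [0.5039, 0.3128, 0.0231]
tool_rot: [2.159, 2.275, 0.021]
contact_force: [-6.6, -2.0, 25.2]
opening: 0.0173
```

{"method": "jog_arm", "body": {
  "deltas": [
    [[0,0,0],[0,0,-0.02],0],
    [[0,0,0],[0,0,-0.05],0],
    [[0,0,0],[0,0,-0.09],0],
    [[0,0,0],[0,0,-0.13],0],
    [[0,0,0],[0,0,-0.17],0],
    [[0,0,0],[0,0,-0.21],0],
    [[0,0,0],[0,0,-0.24],0],
    [[0,0,0],[0,0,-0.24],0],
    [[0,0,0],[0,0,-0.24],0]
  ]
}}

```text
t: 32.87
tool_pos: [0.4989, 0.3101, 0.2573]
tool_rot: [2.16, 2.276, 0.012]
contact_force: [-1.1, 0.5, -5.2]
opening: 0.0166
```

```bash
python3 -c "
from h import *
from meas import cop
go([.508,-.324,.25],84.3)
cop()
snap('side','s12',(230,0,380,200),3)"
```

```text
t 32.87 pos [0.4989 0.3101 0.2573] R [[-0.052, 0.999, 0.007], [0.999, 0.052, 0.003], [0.003, 0.008, -1.0]] F [-1.1  0.5 -5.2] op 0.0166
rot [ 0.4 -0.2  8.7] shift [-0.6337 -0.0241  0.0053]
cop [483.1 397.2] [54.9 36. ] 88.3
cop [ 493.9 -413. ] [24.7 65.5] 83.3
cop [ 499.6 -366. ] [24.4 67.3] 86.6
cop [547.7 385.6] [28.8 11.7] 74.4
tray [ 502.8 -371.2] [170.2 125.3] 84.3
```

View pics/s12.png

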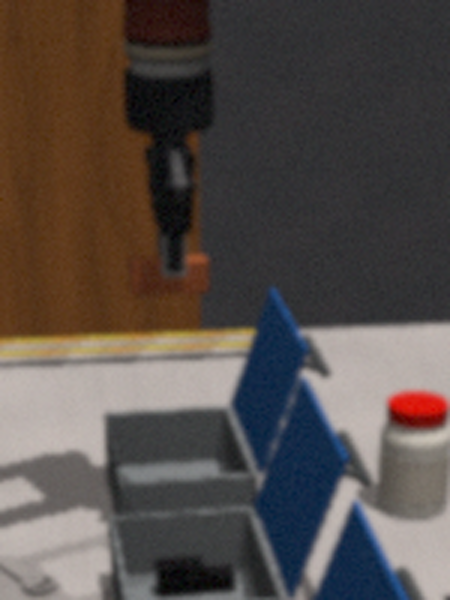

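Third bar held and case 3 empty.

{"method": "jog_arm", "body": {
  "deltas": [
    [[0.4,-0.2,8.7],[-0.634,-0.026,0.0],0],
    [[0.4,-0.2,8.7],[-0.634,-0.026,0.0],0],
    [[0.4,-0.2,8.7],[-0.634,-0.026,0.0],0],
    [[0.4,-0.2,8.7],[-0.634,-0.026,0.0],0],
    [[0.4,-0.2,8.7],[-0.634,-0.026,0.0],0],
    [[0.4,-0.2,8.7],[-0.634,-0.026,0.0],0],
    [[0.4,-0.2,8.7],[-0.634,-0.026,0.0],0],
    [[0.4,-0.2,8.7],[-0.634,-0.026,0.0],0],
    [[0.4,-0.2,8.7],[-0.634,-0.026,0.0],0],
    [[0.4,-0.2,8.7],[-0.634,-0.026,0.0],0],
    [[0.4,-0.2,8.7],[-0.634,-0.026,0.0],0],
    [[0.4,-0.2,8.7],[-0.634,-0.026,0.0],0]
  ]
}}

```text
t: 33.97
tool_pos: [0.5011, -0.192, 0.2492]
tool_rot: [-2.324, -2.103, 0.015]
contact_force: [1.2, 0.3, -4.1]
opening: 0.0172
```

```bash
python3 -c "
from h import *
from meas import cop
go([.508,-.322,.25],84.3);cop()"
```

```text
t 33.97 pos [ 0.5011 -0.192   0.2492] R [[0.1, 0.995, -0.012], [0.995, -0.1, -0.001], [-0.002, -0.012, -1.0]] F [ 1.2  0.3 -4.1] op 0.0172
rot [-0.7  0.1 -0. ] shift [-0.1287  0.0198 -0.0007]
cop [ 470.1 -360.5] [19.1 10.6] 69.8
cop [ 483.1 -245.5] [10.7 28.6] 60.8
cop [ 546. -364.] [223.6 160. ] 61.0
```

{"method": "jog_arm", "body": {
  "deltas": [
    [[-0.7,0.1,0],[-0.128,0.018,0.0],0],
    [[-0.7,0.1,0],[-0.128,0.018,0.0],0],
    [[-0.7,0.1,0],[-0.128,0.018,0.0],0],
    [[-0.7,0.1,0],[-0.128,0.018,0.02],0],
    [[-0.7,0.1,0],[-0.128,0.018,0.06],0],
    [[-0.7,0.1,0],[-0.128,0.018,0.1],0],
    [[-0.7,0.1,0],[-0.128,0.018,0.13],0],
    [[-0.7,0.1,0],[-0.128,0.018,0.15],0],
    [[-0.7,0.1,0],[-0.128,0.018,0.15],0],
    [[-0.7,0.1,0],[-0.128,0.018,0.15],0],
    [[-0.7,0.1,0],[-0.128,0.018,0.15],0]
  ]
}}

```text
t: 34.93
tool_pos: [0.5073, -0.3204, 0.1034]
tool_rot: [2.324, 2.104, 0.002]
contact_force: [0.3, -0.1, -3.9]
opening: 0.017
```

```bash
python3 -c "
from h import *
from meas import cop
go([.508,-.323,.022],84.3);cop()
snap('side','s13',(240,180,440,400),2.7)"
```

```text
t 34.93 pos [ 0.5073 -0.3204  0.1034] R [[0.099, 0.995, 0.005], [0.995, -0.099, -0.004], [-0.003, 0.005, -1.0]] F [ 0.3 -0.1 -3.9] op 0.017
rot [0.3 0.2 0. ] shift [-0.0022  0.0006  0.0814]
```

View pics/s13.png

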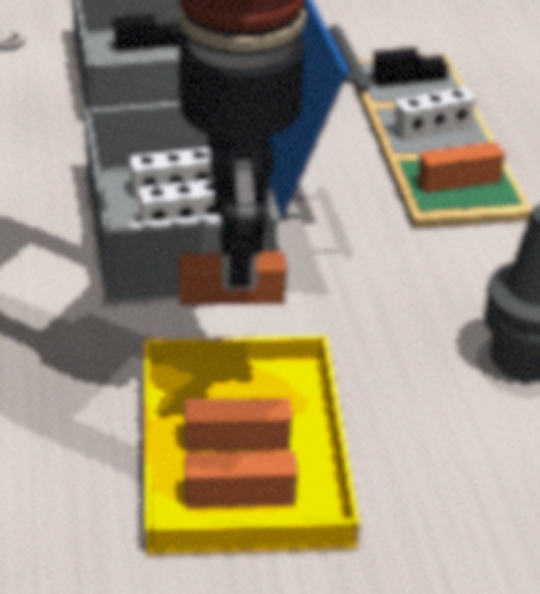

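{"method": "jog_arm", "body": {
  "deltas": [
    [[0.2,0.2,0],[-0.002,-0.001,0.035],0],
    [[0.2,0.2,0],[-0.002,-0.001,0.06],0],
    [[0.2,0.2,0],[-0.002,-0.001,0.072],0],
    [[0.2,0.2,0],[-0.002,-0.001,0.078],0],
    [[0.2,0.2,0],[-0.002,-0.001,0.079],0],
    [[0.2,0.2,0],[-0.002,-0.001,0.079],0]
  ]
}}

```text
t: 35.53
tool_pos: [0.5069, -0.3231, 0.0253]
tool_rot: [2.327, 2.107, 0.003]
contact_force: [-0.5, -0.2, -3.5]
opening: 0.0172
```

{"method": "jog_arm", "body": {
  "deltas": [
    [[0,0,0],[0,0,0.004],0],
    [[0,0,0],[0,0,0.006],0],
    [[0,0,0],[0,0,0.006],0]
  ]
}}

```text
t: 35.78
tool_pos: [0.5079, -0.3242, 0.0222]
tool_rot: [2.325, 2.105, 0.003]
contact_force: [-4.9, 1.8, 8.9]
opening: 0.017
```

Contact with the tray floor, so I'll release and lift.

{"method": "jog_arm", "body": {
  "deltas": [
    [[0,0,0],[0,0,0],0.028],
    [[0,0,0],[0,0,0],0.028],
    [[0,0,0],[0,0,0],0.028],
    [[0,0,0],[0,0,-0.02],0.028],
    [[0,0,0],[0,0,-0.06],0.028],
    [[0,0,0],[0,0,-0.1],0.028],
    [[0,0,0],[0,0,-0.14],0.03],
    [[0,0,0],[0,0,-0.18],0.03],
    [[0,0,0],[0,0,-0.22],0.03],
    [[0,0,0],[0,0,-0.26],0.03],
    [[0,0,0],[0,0,-0.26],0.03]
  ]
}}

```text
t: 36.7
tool_pos: [0.5089, -0.3252, 0.2899]
tool_rot: [2.315, 2.096, 0.006]
contact_force: [0.3, -0.6, 1.6]
opening: 0.0301
```

```bash
python3 -c "
from h import *
from meas import cop
cop()
a=snap('side','s14',(240,180,440,400),2.7)
go([.66,-.118,.28],1.6)
im=get_image('top')
# lid bar far-side handle pixels predicted for theta 1.9
from arc import bar
for cx,cy in((.489,-.1225),(.4925,.1213),(.502,.359)):
    d=bar(1.9)/1000; print((cx-.035+d[0],cy,.1065+d[1]), proj('top',[[cx-.035+d[0],cy,.1065+d[1]]]).round(1))
"
```

```text
cop [ 503.  -407.1] [19.8 48.8] 45.8
cop [ 499.8 -366.5] [25.2 69.1] 82.5
cop [ 502.5 -321.2] [23.2 65.5] 83.1
tray [ 504.8 -343.9] [114.3 126.2] 83.9
t 36.8 pos [ 0.5068 -0.3235  0.2814] R [[0.099, 0.995, 0.006], [0.995, -0.099, -0.004], [-0.003, 0.007, -1.0]] F [-0.4  0.1 -1. ] op 0.0301
rot [ 0.4 -0.1 82.7] shift [0.2197 0.1321 0.0017]
(np.float64(0.6251371801879644), -0.1225, np.float64(0.14686822472504285)) [[361.6 161.2]]
(np.float64(0.6286371801879644), 0.1213, np.float64(0.14686822472504285)) [[272.6 162.5]]
(np.float64(0.6381371801879645), 0.359, np.float64(0.14686822472504285)) [[185.7 161.6]]
```

View pics/s14.png

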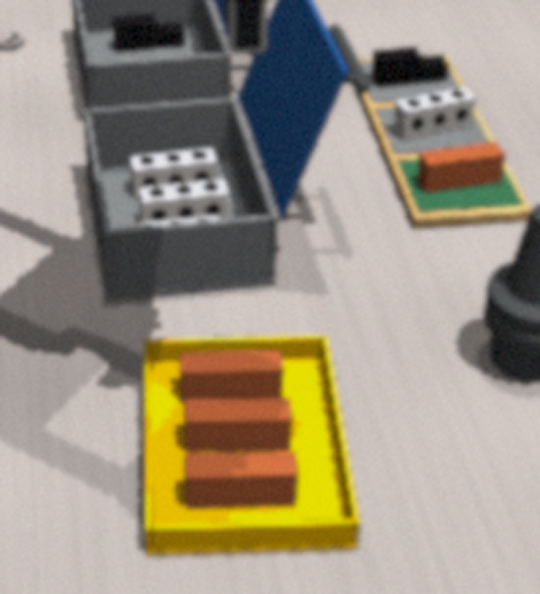

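All three copper bars stand upright in the tray. Now close the lids, starting with case 1: regrip its bar and run the arc in reverse.

```bash
cat >> h.py <<'E'
def got(pos,tilt=15,yaw=1.6):
    o,m=st()
    y=np.radians(yaw);Rt=np.array([[np.cos(y),np.sin(y),0],[np.sin(y),-np.cos(y),0],[0,0,-1]])@R.from_rotvec([0,np.radians(-tilt),0]).as_matrix()
    print("rot",np.degrees(R.from_matrix(m.T@Rt).as_rotvec()).round(1),"shift",(m.T@(np.array(pos)-o["tool_pos"])).round(4))
E
python3 - <<'E'
from h import *
from arc import rows
got([.661,-.1195,.279])
n=np.linspace(1.9,1.05,11)[1:]
print([[r[0][1],r[1][0],r[1][2]] for r in rows(n,15,np.linspace(15,0,11)[1:],1.9)])
n=np.linspace(1.05,0.0,13)[1:]
print([[r[0][1],r[1][0],r[1][2]] for r in rows(n,0,n*0,1.05)])
E
```

```text
t 36.85 pos [ 0.5059 -0.3227  0.2784] R [[0.099, 0.995, 0.003], [0.995, -0.099, -0.0], [-0.0, 0.003, -1.0]] F [-0.3  0.2 -1.2] op 0.0302
rot [ 11.  -12.4  82.2] shift [ 0.2176  0.1342 -0.0003]
[[np.float64(1.5), np.float64(-0.0079), np.float64(-0.0037)], [np.float64(3.0), np.float64(-0.0161), np.float64(-0.0067)], [np.float64(4.5), np.float64(-0.0245), np.float64(-0.0089)], [np.float64(6.0), np.float64(-0.0331), np.float64(-0.0104)], [np.float64(7.5), np.float64(-0.0418), np.float64(-0.0112)], [np.float64(9.0), np.float64(-0.0504), np.float64(-0.0112)], [np.float64(10.5), np.float64(-0.0591), np.float64(-0.0104)], [np.float64(12.0), np.float64(-0.0676), np.float64(-0.0088)], [np.float64(13.5), np.float64(-0.076), np.float64(-0.0065)], [np.float64(15.0), np.float64(-0.0842), np.float64(-0.0035)]]
[[np.float64(-0.0), np.float64(-0.0093), np.float64(0.0016)], [np.float64(-0.0), np.float64(-0.0184), np.float64(0.0041)], [np.float64(-0.0), np.float64(-0.0273), np.float64(0.0074)], [np.float64(-0.0), np.float64(-0.0359), np.float64(0.0114)], [np.float64(-0.0), np.float64(-0.0441), np.float64(0.0161)], [np.float64(-0.0), np.float64(-0.0518), np.float64(0.0215)], [np.float64(-0.0), np.float64(-0.059), np.float64(0.0276)], [np.float64(-0.0), np.float64(-0.0657), np.float64(0.0343)], [np.float64(-0.0), np.float64(-0.0717), np.float64(0.0416)], [np.float64(-0.0), np.float64(-0.0771), np.float64(0.0494)], [np.float64(-0.0), np.float64(-0.0818), np.float64(0.0576)], [np.float64(-0.0), np.float64(-0.0858), np.float64(0.0661)]]
```

{"method": "jog_arm", "body": {
  "deltas": [
    [[11,-12.4,82.2],[0.218,0.134,0],0.03],
    [[11,-12.4,82.2],[0.218,0.134,0],0.03],
    [[11,-12.4,82.2],[0.218,0.134,0],0.03],
    [[11,-12.4,82.2],[0.218,0.134,0],0.03],
    [[11,-12.4,82.2],[0.218,0.134,0],0.03],
    [[11,-12.4,82.2],[0.218,0.134,0],0.03],
    [[11,-12.4,82.2],[0.218,0.134,0],0.03],
    [[11,-12.4,82.2],[0.218,0.134,0],0.03],
    [[11,-12.4,82.2],[0.218,0.134,0],0.03],
    [[11,-12.4,82.2],[0.218,0.134,0],0.03],
    [[11,-12.4,82.2],[0.218,0.134,0],0.03],
    [[11,-12.4,82.2],[0.218,0.134,0],0.03]
  ],
  "squeeze": 25
}}

```text
t: 37.85
tool_pos: [0.6598, -0.1184, 0.2746]
tool_rot: [3.112, 0.047, -0.42]
contact_force: [0.0, -0.4, 0.4]
opening: 0.0296
```

Run:
```python
from h import *
got([.661,-.1195,.279])
got([.625,-.1195,.135])
```

```text
t 37.85 pos [ 0.6598 -0.1184  0.2746] R [[0.964, 0.03, -0.265], [0.029, -1.0, -0.005], [-0.265, -0.003, -0.964]] F [ 0.  -0.4  0.4] op 0.0296
rot [-0.1  0.4  0.1] shift [-0.      0.0011 -0.0045]
t 37.85 pos [ 0.6598 -0.1184  0.2746] R [[0.964, 0.03, -0.265], [0.029, -1.0, -0.005], [-0.265, -0.003, -0.964]] F [ 0.  -0.4  0.4] op 0.0296
rot [-0.1  0.4  0.1] shift [0.0035 0.0005 0.1439]
```

{"method": "jog_arm", "body": {
  "deltas": [
    [[0,0,0],[0.002,0.0005,0.03],0.03],
    [[0,0,0],[0.002,0.0005,0.06],0.03],
    [[0,0,0],[0.002,0.0005,0.09],0.03],
    [[0,0,0],[0.002,0.0005,0.12],0.03],
    [[0,0,0],[0.002,0.0005,0.14],0.03],
    [[0,0,0],[0.002,0.0005,0.14],0.03],
    [[0,0,0],[0.002,0.0005,0.14],0.03]
  ]
}}

```text
t: 38.43
tool_pos: [0.6248, -0.1199, 0.1398]
tool_rot: [3.112, 0.055, -0.417]
contact_force: [0.2, -0.3, 0.8]
opening: 0.0298
```

Run:
```python
from h import *
got([.6225,-.1195,.134])
snap('side','s15',(280,80,400,280),3)
```

```text
t 38.43 pos [ 0.6248 -0.1199  0.1398] R [[0.964, 0.035, -0.263], [0.035, -0.999, -0.006], [-0.263, -0.004, -0.965]] F [ 0.2 -0.3  0.8] op 0.0298
rot [-0.1  0.3  0.4] shift [-0.0007 -0.0005  0.0061]
```

View pics/s15.png

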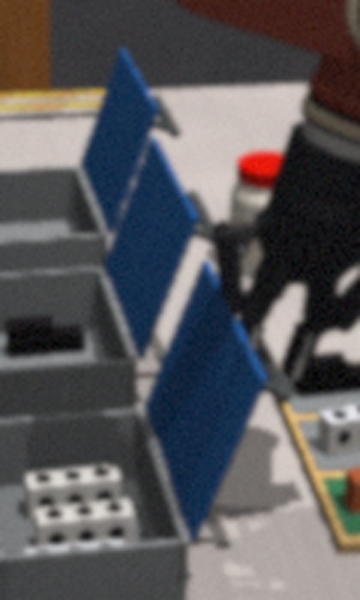

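{"method": "jog_arm", "body": {
  "deltas": [
    [[0,0,0],[-0.001,0,0.005],0.03],
    [[0,0,0],[-0.001,0,0.006],0],
    [[0,0,0],[-0.001,0,0.006],0],
    [[0,0,0],[-0.001,0,0.006],0],
    [[0,0,0],[-0.001,0,0.006],0]
  ]
}}

```text
t: 38.9
tool_pos: [0.6235, -0.1203, 0.1362]
tool_rot: [3.112, 0.055, -0.412]
contact_force: [1.0, -0.1, 1.3]
opening: 0.0101
```

Bar gripped (opening 10 mm). Reverse arc next.

{"method": "jog_arm", "body": {
  "deltas": [
    [[0,1.5,0],[-0.008,0,-0.0035],0],
    [[0,3,0],[-0.016,0,-0.0065],0],
    [[0,4.5,0],[-0.0245,0,-0.009],0],
    [[0,6,0],[-0.033,0,-0.0105],0],
    [[0,7.5,0],[-0.042,0,-0.011],0],
    [[0,9,0],[-0.0505,0,-0.011],0],
    [[0,10.5,0],[-0.059,0,-0.0105],0],
    [[0,12,0],[-0.0675,0,-0.009],0],
    [[0,13.5,0],[-0.076,0,-0.0065],0],
    [[0,15,0],[-0.084,0,-0.0035],0]
  ]
}}

```text
t: 39.73
tool_pos: [0.5438, -0.1221, 0.1625]
tool_rot: [-3.136, -0.055, -0.004]
contact_force: [0.6, 4.6, 2.3]
opening: 0.0101
```

{"method": "jog_arm", "body": {
  "deltas": [
    [[0,0,0],[-0.009,0,0.0015],0],
    [[0,0,0],[-0.0185,0,0.004],0],
    [[0,0,0],[-0.0275,0,0.0075],0],
    [[0,0,0],[-0.036,0,0.0115],0],
    [[0,0,0],[-0.044,0,0.016],0],
    [[0,0,0],[-0.052,0,0.0215],0],
    [[0,0,0],[-0.059,0,0.0275],0],
    [[0,0,0],[-0.0655,0,0.0345],0],
    [[0,0,0],[-0.0715,0,0.0415],0],
    [[0,0,0],[-0.077,0,0.0495],0],
    [[0,0,0],[-0.082,0,0.0575],0],
    [[0,0,0],[-0.086,0,0.064],0]
  ]
}}

```text
t: 40.73
tool_pos: [0.4568, -0.1249, 0.0965]
tool_rot: [-3.136, -0.054, 0.003]
contact_force: [5.0, 5.5, -0.7]
opening: 0.01
```

{"method": "jog_arm", "body": {
  "deltas": [
    [[0,0,0],[0,0,0],0.04],
    [[0,0,0],[0,0,0],0.04],
    [[0,0,0],[0,0,0],0.04],
    [[0,0,0],[0,0,-0.03],0.04],
    [[0,0,0],[0,0,-0.07],0.03],
    [[0,0,0],[0,0,-0.11],0.03],
    [[0,0,0],[0,0,-0.15],0.03],
    [[0,0,0],[0,0,-0.19],0.03],
    [[0,0,0],[0,0,-0.2],0.03],
    [[0,0,0],[0,0,-0.2],0.03]
  ]
}}

```text
t: 41.57
tool_pos: [0.4597, -0.1278, 0.3039]
tool_rot: [3.139, 0.055, 0.012]
contact_force: [-0.1, 0.3, -0.3]
opening: 0.03
```

Run:
```python
from h import *
got([.6635,.1255,.28])
snap('side','s16',(230,60,450,290),2.6)
```

```text
t 41.57 pos [ 0.4597 -0.1278  0.3039] R [[0.999, 0.035, 0.008], [0.035, -0.999, -0.002], [0.008, 0.003, -1.0]] F [-0.1  0.3 -0.3] op 0.03
rot [  0.2 -15.5   0.4] shift [ 0.2123 -0.2461  0.025 ]
```

View pics/s16.png

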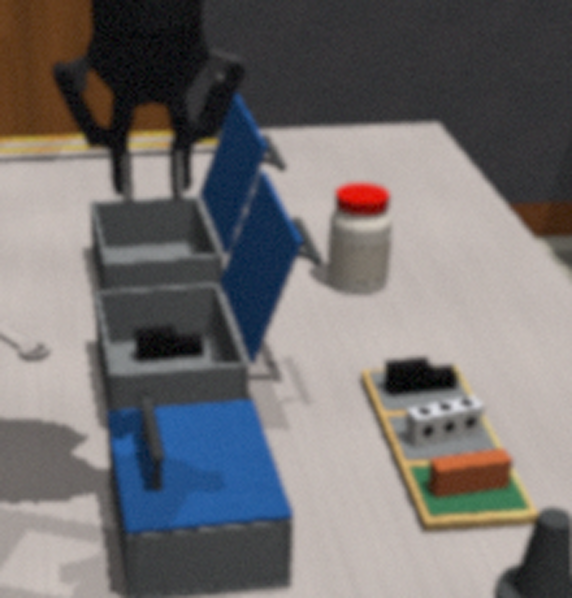

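Lid 1 is shut. Moving to case 2.

{"method": "jog_arm", "body": {
  "deltas": [
    [[0.2,-15.5,0.4],[0.212,-0.246,0.025],0.03],
    [[0.2,-15.5,0.4],[0.212,-0.246,0.025],0.03],
    [[0.2,-15.5,0.4],[0.212,-0.246,0.025],0.03],
    [[0.2,-15.5,0.4],[0.212,-0.246,0.025],0.03],
    [[0.2,-15.5,0.4],[0.212,-0.246,0.025],0.03],
    [[0.2,-15.5,0.4],[0.212,-0.246,0.025],0.03],
    [[0.2,-15.5,0.4],[0.212,-0.246,0.025],0.03],
    [[0.2,-15.5,0.4],[0.212,-0.246,0.025],0.03],
    [[0.2,-15.5,0.4],[0.212,-0.246,0.025],0.03],
    [[0.2,-15.5,0.4],[0.212,-0.246,0.025],0.03],
    [[0.2,-15.5,0.4],[0.212,-0.246,0.025],0.03],
    [[0.2,-15.5,0.4],[0.212,-0.246,0.025],0.03]
  ]
}}

```text
t: 42.62
tool_pos: [0.6602, 0.1256, 0.2725]
tool_rot: [-3.111, -0.042, 0.428]
contact_force: [-0.1, 0.1, 0.2]
opening: 0.0299
```

Run:
```python
from h import *
got([.6265,.1255,.139])
```

```text
t 42.62 pos [0.6602 0.1256 0.2725] R [[0.963, 0.026, -0.27], [0.027, -1.0, -0.003], [-0.27, -0.004, -0.963]] F [-0.1  0.1  0.2] op 0.0299
rot [-0.3  0.6 -0. ] shift [ 0.0036 -0.0002  0.1377]
```

{"method": "jog_arm", "body": {
  "deltas": [
    [[0,0,0],[0.003,0,0.03],0.03],
    [[0,0,0],[0.003,0,0.06],0.03],
    [[0,0,0],[0.003,0,0.09],0.03],
    [[0,0,0],[0.003,0,0.12],0.03],
    [[0,0,0],[0.003,0,0.136],0.03],
    [[0,0,0],[0.003,0,0.136],0.03],
    [[0,0,0],[0.003,0,0.136],0.03]
  ]
}}

```text
t: 43.2
tool_pos: [0.6269, 0.1251, 0.1424]
tool_rot: [-3.111, -0.041, 0.423]
contact_force: [0.3, 0.0, 0.4]
opening: 0.0299
```

Run:
```python
from h import *
got([.626,.1255,.135])
```

```text
t 43.2 pos [0.6269 0.1251 0.1424] R [[0.963, 0.026, -0.267], [0.026, -1.0, -0.002], [-0.267, -0.005, -0.964]] F [0.3 0.  0.4] op 0.0299
rot [-0.3  0.5 -0.1] shift [ 0.0011 -0.0004  0.0074]
```

{"method": "jog_arm", "body": {
  "deltas": [
    [[0,0,0],[0.001,0,0.006],0.03],
    [[0,0,0],[0.001,0,0.008],0],
    [[0,0,0],[0.001,0,0.008],0],
    [[0,0,0],[0.001,0,0.008],0],
    [[0,0,0],[0.001,0,0.008],0]
  ]
}}

```text
t: 43.62
tool_pos: [0.6269, 0.1257, 0.1349]
tool_rot: [-3.112, -0.043, 0.422]
contact_force: [2.3, -1.7, 6.1]
opening: 0.0098
```

{"method": "jog_arm", "body": {
  "deltas": [
    [[0,1.5,0],[-0.008,0,-0.0035],0],
    [[0,3,0],[-0.016,0,-0.0065],0],
    [[0,4.5,0],[-0.0245,0,-0.009],0],
    [[0,6,0],[-0.033,0,-0.0105],0],
    [[0,7.5,0],[-0.042,0,-0.011],0],
    [[0,9,0],[-0.0505,0,-0.011],0],
    [[0,10.5,0],[-0.059,0,-0.0105],0],
    [[0,12,0],[-0.0675,0,-0.009],0],
    [[0,13.5,0],[-0.076,0,-0.0065],0],
    [[0,15,0],[-0.084,0,-0.0035],0]
  ]
}}

```text
t: 44.45
tool_pos: [0.5466, 0.1238, 0.16]
tool_rot: [-3.137, -0.043, 0.009]
contact_force: [1.5, -1.3, 2.7]
opening: 0.0096
```

{"method": "jog_arm", "body": {
  "deltas": [
    [[0,0,0],[-0.009,0,0.0015],0],
    [[0,0,0],[-0.0185,0,0.004],0],
    [[0,0,0],[-0.0275,0,0.0075],0],
    [[0,0,0],[-0.036,0,0.0115],0],
    [[0,0,0],[-0.044,0,0.016],0],
    [[0,0,0],[-0.052,0,0.0215],0],
    [[0,0,0],[-0.059,0,0.0275],0],
    [[0,0,0],[-0.0655,0,0.0345],0],
    [[0,0,0],[-0.0715,0,0.0415],0],
    [[0,0,0],[-0.077,0,0.0495],0],
    [[0,0,0],[-0.082,0,0.0575],0],
    [[0,0,0],[-0.086,0,0.064],0]
  ]
}}

```text
t: 45.45
tool_pos: [0.4598, 0.122, 0.0953]
tool_rot: [-3.137, -0.043, 0.012]
contact_force: [7.5, -1.6, -2.2]
opening: 0.0096
```

{"method": "jog_arm", "body": {
  "deltas": [
    [[0,0,0],[0,0,0],0.04],
    [[0,0,0],[0,0,0],0.04],
    [[0,0,0],[0,0,0],0.04],
    [[0,0,0],[0,0,-0.03],0.04],
    [[0,0,0],[0,0,-0.07],0.03],
    [[0,0,0],[0,0,-0.11],0.03],
    [[0,0,0],[0,0,-0.15],0.03],
    [[0,0,0],[0,0,-0.19],0.03],
    [[0,0,0],[0,0,-0.2],0.03],
    [[0,0,0],[0,0,-0.2],0.03]
  ]
}}

```text
t: 46.28
tool_pos: [0.4637, 0.1215, 0.302]
tool_rot: [-3.135, -0.044, 0.001]
contact_force: [-0.3, -0.2, 0.4]
opening: 0.0297
```

Run:
```python
from h import *
got([.669,.3655,.275])
snap('side','s17',(230,60,450,290),2.6)
```

```text
t 46.28 pos [0.4637 0.1215 0.302 ] R [[1.0, 0.028, -0.0], [0.028, -1.0, 0.006], [-0.0, -0.006, -1.0]] F [-0.3 -0.2  0.4] op 0.0297
rot [ -0.3 -15.    0. ] shift [ 0.212  -0.238   0.0284]
```

View pics/s17.png

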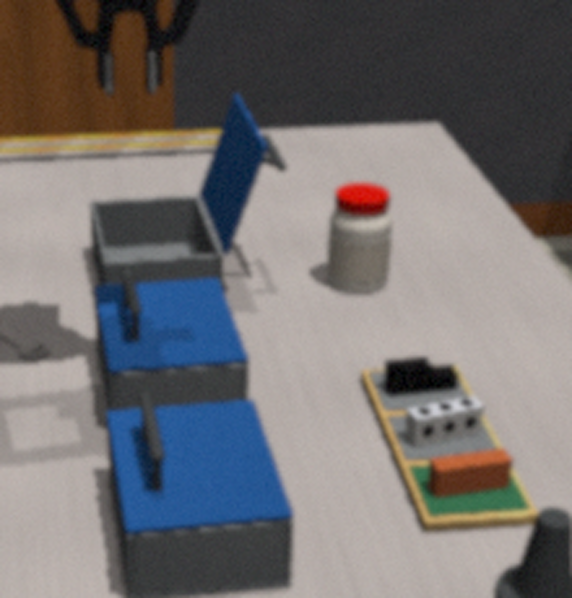

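Lids 1 and 2 are shut. Case 3 is the last.

{"method": "jog_arm", "body": {
  "deltas": [
    [[-0.3,-15,0],[0.212,-0.238,0.028],0.03],
    [[-0.3,-15,0],[0.212,-0.238,0.028],0.03],
    [[-0.3,-15,0],[0.212,-0.238,0.028],0.03],
    [[-0.3,-15,0],[0.212,-0.238,0.028],0.03],
    [[-0.3,-15,0],[0.212,-0.238,0.028],0.03],
    [[-0.3,-15,0],[0.212,-0.238,0.028],0.03],
    [[-0.3,-15,0],[0.212,-0.238,0.028],0.03],
    [[-0.3,-15,0],[0.212,-0.238,0.028],0.03],
    [[-0.3,-15,0],[0.212,-0.238,0.028],0.03],
    [[-0.3,-15,0],[0.212,-0.238,0.028],0.03],
    [[-0.3,-15,0],[0.212,-0.238,0.028],0.03],
    [[-0.3,-15,0],[0.212,-0.238,0.028],0.03]
  ]
}}

```text
t: 47.33
tool_pos: [0.6661, 0.3641, 0.2674]
tool_rot: [3.108, 0.043, -0.426]
contact_force: [0.5, -0.3, 0.6]
opening: 0.0297
```

Run:
```python
from h import *
got([.6325,.3655,.139])
```

```text
t 47.33 pos [0.6661 0.3641 0.2674] R [[0.963, 0.028, -0.269], [0.026, -1.0, -0.008], [-0.269, 0.001, -0.963]] F [ 0.5 -0.3  0.6] op 0.0297
rot [ 0.   0.6 -0. ] shift [ 0.0022 -0.0024  0.1327]
```

{"method": "jog_arm", "body": {
  "deltas": [
    [[0,0,0],[0.001,-0.002,0.03],0.03],
    [[0,0,0],[0.001,-0.002,0.06],0.03],
    [[0,0,0],[0.001,-0.002,0.09],0.03],
    [[0,0,0],[0.001,-0.002,0.12],0.03],
    [[0,0,0],[0.001,-0.002,0.13],0.03],
    [[0,0,0],[0.001,-0.002,0.13],0.03],
    [[0,0,0],[0.001,-0.002,0.13],0.03]
  ]
}}

```text
t: 47.92
tool_pos: [0.6331, 0.3652, 0.1444]
tool_rot: [3.11, 0.043, -0.421]
contact_force: [0.7, -0.7, -0.0]
opening: 0.0304
```

Run:
```python
from h import *
got([.631,.3655,.135])
```

```text
t 47.92 pos [0.6331 0.3652 0.1444] R [[0.964, 0.027, -0.265], [0.026, -1.0, -0.007], [-0.266, -0.001, -0.964]] F [ 0.7 -0.7 -0. ] op 0.0304
rot [-0.   0.4 -0. ] shift [ 0.0005 -0.0003  0.0097]
```

{"method": "jog_arm", "body": {
  "deltas": [
    [[0,0,0],[0.0005,0,0.008],0.03],
    [[0,0,0],[0.0005,0,0.01],0],
    [[0,0,0],[0.0005,0,0.01],0],
    [[0,0,0],[0.0005,0,0.01],0],
    [[0,0,0],[0.0005,0,0.01],0]
  ]
}}

```text
t: 48.33
tool_pos: [0.6337, 0.3662, 0.1368]
tool_rot: [3.113, 0.043, -0.41]
contact_force: [5.2, 1.0, 6.0]
opening: 0.0099
```

{"method": "jog_arm", "body": {
  "deltas": [
    [[0,1.5,0],[-0.008,0,-0.0035],0],
    [[0,3,0],[-0.016,0,-0.0065],0],
    [[0,4.5,0],[-0.0245,0,-0.009],0],
    [[0,6,0],[-0.033,0,-0.0105],0],
    [[0,7.5,0],[-0.042,0,-0.011],0],
    [[0,9,0],[-0.0505,0,-0.011],0],
    [[0,10.5,0],[-0.059,0,-0.0105],0],
    [[0,12,0],[-0.0675,0,-0.009],0],
    [[0,13.5,0],[-0.076,0,-0.0065],0],
    [[0,15,0],[-0.084,0,-0.0035],0]
  ]
}}

```text
t: 49.17
tool_pos: [0.5514, 0.3634, 0.1601]
tool_rot: [-3.141, -0.044, 0.006]
contact_force: [0.2, -0.5, 2.3]
opening: 0.0101
```

{"method": "jog_arm", "body": {
  "deltas": [
    [[0,0,0],[-0.009,0,0.0015],0],
    [[0,0,0],[-0.0185,0,0.004],0],
    [[0,0,0],[-0.0275,0,0.0075],0],
    [[0,0,0],[-0.036,0,0.0115],0],
    [[0,0,0],[-0.044,0,0.016],0],
    [[0,0,0],[-0.052,0,0.0215],0],
    [[0,0,0],[-0.059,0,0.0275],0],
    [[0,0,0],[-0.0655,0,0.0345],0],
    [[0,0,0],[-0.0715,0,0.0415],0],
    [[0,0,0],[-0.077,0,0.0495],0],
    [[0,0,0],[-0.082,0,0.0575],0],
    [[0,0,0],[-0.086,0,0.064],0]
  ]
}}

```text
t: 50.17
tool_pos: [0.4683, 0.3612, 0.0973]
tool_rot: [3.141, 0.045, 0.003]
contact_force: [11.2, -11.2, 24.6]
opening: 0.0095
```

{"method": "jog_arm", "body": {
  "deltas": [
    [[0,0,0],[0,0,0],0.04],
    [[0,0,0],[0,0,0],0.04],
    [[0,0,0],[0,0,0],0.04],
    [[0,0,0],[0,0,-0.03],0.04],
    [[0,0,0],[0,0,-0.07],0.03],
    [[0,0,0],[0,0,-0.11],0.03],
    [[0,0,0],[0,0,-0.15],0.03],
    [[0,0,0],[0,0,-0.19],0.03],
    [[0,0,0],[0,0,-0.2],0.03],
    [[0,0,0],[-0.04,0,-0.2],0.03],
    [[0,0,0],[-0.08,0,-0.2],0.03],
    [[0,0,0],[-0.08,0,-0.2],0.03]
  ]
}}

```text
t: 51.17
tool_pos: [0.3805, 0.3591, 0.2941]
tool_rot: [3.14, 0.05, -0.023]
contact_force: [0.4, 0.6, -0.3]
opening: 0.0299
```

Run:
```python
from h import *
from meas import cop
st()
snap('side','s18');snap('top','t18');cop(fn="pics/t18.png")
t=cv2.imread("pics/t18.png");H,S,V=cv2.split(cv2.cvtColor(t,cv2.COLOR_BGR2HSV))
for c in blobs((H>100)&(H<125)&(S>130)&(V>60),100):
    r=rect("top",c,.0715);print("lid",np.round(r[0]),np.round(r[1]),c.mean(0).round())
```

```text
t 51.17 pos [0.3805 0.3591 0.2941] R [[0.999, 0.032, -0.015], [0.032, -0.999, -0.001], [-0.015, 0.001, -1.0]] F [ 0.4  0.6 -0.3] op 0.0299
cop [ 493.8 -412.9] [24.8 65.8] 83.3
cop [ 499.6 -366. ] [24.4 67.3] 86.6
cop [ 502.5 -321.3] [22.7 65.3] 83.7
tray [ 502.7 -371.3] [170.3 125.3] 84.1
lid [493. 122.] [125. 170.] [276. 214.]
lid [ 489. -123.] [125. 171.] [360. 212.]
lid [502. 359.] [126. 171.] [195. 213.]
```

View pics/s18.png

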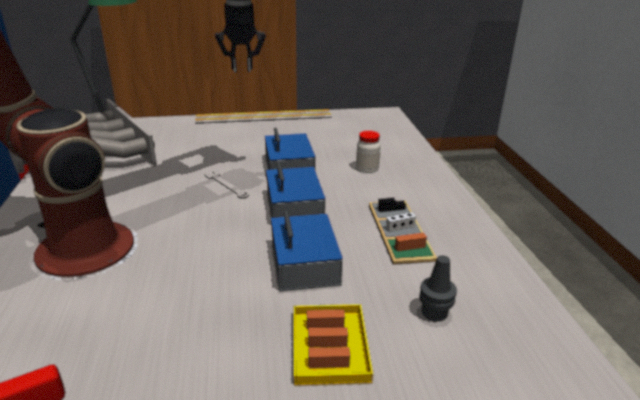

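View pics/t18.png

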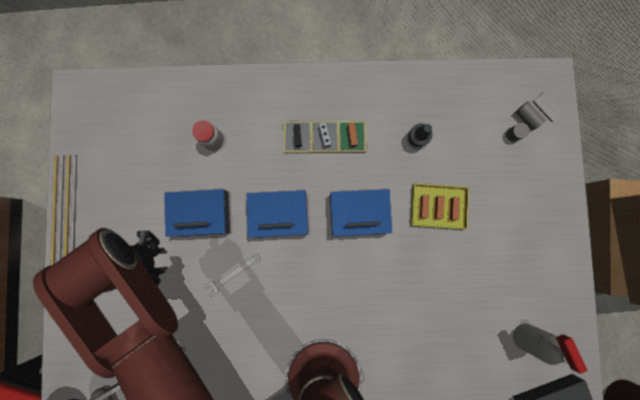

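All three lids are shut, at the same positions as at the start. The tray at (439,206) holds three upright copper bars, and the bystanders look unmoved. The arm is clear, so I'll hand in.

```bash
python3 -c "
from station import job
print(job.finish_job())"
```

```text
the job is handed in; nothing more can be done
None
```

I did the whole job and handed it in at about 51 s of the 208 s limit; no verdict was reported.

**What I did:** I opened all three lids and they stood open together. Case 1 (nearest the tray) held aluminium bars, case 2 black stepped blocks, and case 3 three copper bars. The green bay's sample is copper, so I moved all three copper bars from case 3 into the yellow tray. Then I guided each lid shut by its handle.

**Last checks:**
- **Lids:** in the top picture, all three measured within about 1 mm of their starting positions.
- **Tray:** it lies where it started, with the three copper bars upright inside.
- **Other pieces:** cases 1 and 2 were opened and shut but never reached into.
- **Bystanders:** the jar, tool holder and spanner look unmoved in both pictures; I judged this by eye and did not measure it.
- **Forces:** the highest tool force I saw at the end of a move was about 28 N, when lid 3 met its case. A 25 N reading came when the fingertips probably touched the case floor while gripping the third bar.

No check failed. I saw no tray knock or grip slip during the run. The side camera put the lids and tray up to about 14 mm off the top camera's positions, so I worked from the top camera.

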